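Put the brush press's hardware away by thread pitch

TASK

Put the taken-apart brush press's hardware away. Sort the wooden press screws by thread pitch: lay each one in a free lane of the gauge of its own pitch, centred, so that it drops fully down with the gauge plates between its threads. Push the square tube fully home on its spigot and then swing the keeper shut in front of it; leave the glue jar, brush pot and thread spool alone.

Things in the scene. Friction and masses are not known exactly. Their poses are not given: they have to be found in the camera images.
- coarse_screw1: turned beech press screw lying along x, 128 mm long, same both ways round: square collar 28 x 28 mm, 30 mm long, in the middle; each end has round thread ridges, crests 28 mm, roots 20 mm in diameter. COARSE: 3 ridges each end, 7 mm wide, pitch 18 mm (24, 42, 60 mm from centre). About 70 g. Origin at its centre (14 mm up when lying on the bench); collar flats square to y and z. May be absent.
- coarse_screw2: turned beech press screw lying along x, 128 mm long, same both ways round: square collar 28 x 28 mm, 30 mm long, in the middle; each end has round thread ridges, crests 28 mm, roots 20 mm in diameter. COARSE: 3 ridges each end, 7 mm wide, pitch 18 mm (24, 42, 60 mm from centre). About 70 g. Origin at its centre (14 mm up when lying on the bench); collar flats square to y and z. May be absent.
- coarse_screw3: turned beech press screw lying along x, 128 mm long, same both ways round: square collar 28 x 28 mm, 30 mm long, in the middle; each end has round thread ridges, crests 28 mm, roots 20 mm in diameter. COARSE: 3 ridges each end, 7 mm wide, pitch 18 mm (24, 42, 60 mm from centre). About 70 g. Origin at its centre (14 mm up when lying on the bench); collar flats square to y and z. May be absent.
- fine_screw1: turned beech press screw lying along x, 128 mm long, same both ways round: square collar 28 x 28 mm, 30 mm long, in the middle; each end has round thread ridges, crests 28 mm, roots 20 mm in diameter. FINE: 4 ridges each end, 4.5 mm wide, pitch 12 mm (24, 36, 48, 60 mm from centre). About 70 g. Origin at its centre (14 mm up when lying on the bench); collar flats square to y and z. May be absent.
- fine_screw2: turned beech press screw lying along x, 128 mm long, same both ways round: square collar 28 x 28 mm, 30 mm long, in the middle; each end has round thread ridges, crests 28 mm, roots 20 mm in diameter. FINE: 4 ridges each end, 4.5 mm wide, pitch 12 mm (24, 36, 48, 60 mm from centre). About 70 g. Origin at its centre (14 mm up when lying on the bench); collar flats square to y and z. May be absent.
- fine_screw3: turned beech press screw lying along x, 128 mm long, same both ways round: square collar 28 x 28 mm, 30 mm long, in the middle; each end has round thread ridges, crests 28 mm, roots 20 mm in diameter. FINE: 4 ridges each end, 4.5 mm wide, pitch 12 mm (24, 36, 48, 60 mm from centre). About 70 g. Origin at its centre (14 mm up when lying on the bench); collar flats square to y and z. May be absent.
- coarse_gauge: fixed coarse-pitch gauge: plywood base 140 (x) x 156 (y) x 8 mm with upright notched aluminium plates (5 mm thick, at 33 and 51 mm either side of the middle), 39 mm high, forming three V lanes along x, 56 mm apart in y, open in the middle for the fingers. Origin under its centre. A matching screw drops in, plates between its ridges, root in the V; wrong pitch or out of step, it stays 6 mm high.
- coarse_gauge_lane1 (a point): lane 1 of the coarse gauge (one screw each): where the centre of a fully seated screw lies, 40 mm above the bench; x along the lane, z up. Play lengthwise 3 mm each way.
- coarse_gauge_lane2 (a point): lane 2 of the coarse gauge (one screw each): where the centre of a fully seated screw lies, 40 mm above the bench; x along the lane, z up. Play lengthwise 3 mm each way.
- coarse_gauge_lane3 (a point): lane 3 of the coarse gauge (one screw each): where the centre of a fully seated screw lies, 40 mm above the bench; x along the lane, z up. Play lengthwise 3 mm each way.
- fine_gauge: fixed fine-pitch gauge: plywood base 140 (x) x 156 (y) x 8 mm with upright notched aluminium plates (3 mm thick, at 30, 42 and 54 mm either side of the middle), 39 mm high, forming three V lanes along x, 56 mm apart in y, open in the middle for the fingers. Origin under its centre. A matching screw drops in, plates between its ridges, root in the V; wrong pitch or out of step, it stays 6 mm high.
- fine_gauge_lane1 (a point): lane 1 of the fine gauge (one screw each): where the centre of a fully seated screw lies, 40 mm above the bench; x along the lane, z up. Play lengthwise 2 mm each way.
- fine_gauge_lane2 (a point): lane 2 of the fine gauge (one screw each): where the centre of a fully seated screw lies, 40 mm above the bench; x along the lane, z up. Play lengthwise 2 mm each way.
- fine_gauge_lane3 (a point): lane 3 of the fine gauge (one screw each): where the centre of a fully seated screw lies, 40 mm above the bench; x along the lane, z up. Play lengthwise 2 mm each way.
- tube: loose square aluminium spacer tube, 70 mm long, 38 x 38 mm outside, 28 x 28 mm bore, 150 g nominally, lying on the bench. Origin at its centre (19 mm above the bench when lying); x along the bore.
- holder: fixed tube holder, origin on the bench under the spigot's axis: plywood base 125 x 155 x 8 mm; wooden back plate 64 mm wide, 84 mm high, front face at x = +45 mm; from it a level steel spigot 24 x 24 mm sticks out 56 mm along -x (last 11 mm stepped down to a 15 mm nose), axis 50 mm above the bench. The tube goes on along +x. Keeper on a post to the +y side.
- tube_home (a point): where the tube's centre lies when it is fully home against the back plate: on the spigot's axis, 35 mm in front of the back plate; x along the spigot into the plate. 2 mm play all round, so a released tube hangs 2 mm low.
- spigot_tip (a point): free end of the spigot, on its axis, 56 mm in front of the back plate
- keeper (a joint): level steel keeper arm on an upright pivot, 95 mm long, 10 mm thick, 16 mm tall, middle 50 mm above the bench. Starts open at 1.6 to 2.0 rad; at 1.57 it points along the holder's -x; 0 = shut (stop), pointing along -y across the tube's mouth, 6 mm in front of a tube that is home (one that is not blocks it). Stays where left; about 1 N at its end swings it.
- keeper_pivot (a point): pivot of the keeper, 36 mm to the -x side and 85 mm to the +y side of the holder's origin, 50 mm above the bench, on the arm's middle line; its axes are the holder's
- keeper_end (a point): free end of the keeper arm, on its middle line; its y axis points from the end back to the pivot
- glue_jar: bystander: glue jar, 68 mm wide, 85 mm tall; origin under its centre
- brush_pot: bystander: ceramic pot of 76 mm with brushes, about 210 mm tall; origin under its centre
- thread_spool: bystander: wooden spool of binding thread standing on end, 52 mm wide, 60 mm tall; origin under its centre
Things that resemble listed ones, but are neither listed nor needed, are in the scene too. Leave any black look-alike of the coarse_screw1 alone. What is shaped like the fine_screw1 but yellow is not meant.

How it is judged:
On the way, in this order (a step that is already met when the one before it is completed fails the run):
1. the tube is fully home on its spigot (x of tube in the frame of tube_home between -0.005 and 0.005 m and y of tube in the frame of tube_home between -0.005 and 0.005 m and z of tube in the frame of tube_home between -0.005 and 0.005 m and angle between the x axis of tube and the x axis of tube_home, either way round below 0.15 rad), for 0.2 s.
2. the keeper is swung shut in front of the tube (value of joint keeper below 0.08 rad), for 0.2 s.
At the end, for the whole second after the job is handed in: every screw present lies fully seated in a lane of the gauge of its pitch (centre within 6 mm along, 4 mm across and 3 mm in height of the lane's centre, parallel within 0.08 rad), the tube is home on its spigot (within 5 mm each way and 0.15 rad), the keeper is shut (below 0.08 rad), all at rest (all of step 1 and ((x of coarse_screw1 in the frame of coarse_gauge_lane1 between -0.006 and 0.006 m and y of coarse_screw1 in the frame of coarse_gauge_lane1 between -0.004 and 0.004 m and z of coarse_screw1 in the frame of coarse_gauge_lane1 between -0.003 and 0.003 m and angle between the x axis of coarse_screw1 and the x axis of coarse_gauge_lane1, either way round below 0.08 rad) or (x of coarse_screw1 in the frame of coarse_gauge_lane2 between -0.006 and 0.006 m and y of coarse_screw1 in the frame of coarse_gauge_lane2 between -0.004 and 0.004 m and z of coarse_screw1 in the frame of coarse_gauge_lane2 between -0.003 and 0.003 m and angle between the x axis of coarse_screw1 and the x axis of coarse_gauge_lane2, either way round below 0.08 rad) or (x of coarse_screw1 in the frame of coarse_gauge_lane3 between -0.006 and 0.006 m and y of coarse_screw1 in the frame of coarse_gauge_lane3 between -0.004 and 0.004 m and z of coarse_screw1 in the frame of coarse_gauge_lane3 between -0.003 and 0.003 m and angle between the x axis of coarse_screw1 and the x axis of coarse_gauge_lane3, either way round below 0.08 rad)) and ((x of coarse_screw2 in the frame of coarse_gauge_lane1 between -0.006 and 0.006 m and y of coarse_screw2 in the frame of coarse_gauge_lane1 between -0.004 and 0.004 m and z of coarse_screw2 in the frame of coarse_gauge_lane1 between -0.003 and 0.003 m and angle between the x axis of coarse_screw2 and the x axis of coarse_gauge_lane1, either way round below 0.08 rad) or (x of coarse_screw2 in the frame of coarse_gauge_lane2 between -0.006 and 0.006 m and y of coarse_screw2 in the frame of coarse_gauge_lane2 between -0.004 and 0.004 m and z of coarse_screw2 in the frame of coarse_gauge_lane2 between -0.003 and 0.003 m and angle between the x axis of coarse_screw2 and the x axis of coarse_gauge_lane2, either way round below 0.08 rad) or (x of coarse_screw2 in the frame of coarse_gauge_lane3 between -0.006 and 0.006 m and y of coarse_screw2 in the frame of coarse_gauge_lane3 between -0.004 and 0.004 m and z of coarse_screw2 in the frame of coarse_gauge_lane3 between -0.003 and 0.003 m and angle between the x axis of coarse_screw2 and the x axis of coarse_gauge_lane3, either way round below 0.08 rad)) and ((x of coarse_screw3 in the frame of coarse_gauge_lane1 between -0.006 and 0.006 m and y of coarse_screw3 in the frame of coarse_gauge_lane1 between -0.004 and 0.004 m and z of coarse_screw3 in the frame of coarse_gauge_lane1 between -0.003 and 0.003 m and angle between the x axis of coarse_screw3 and the x axis of coarse_gauge_lane1, either way round below 0.08 rad) or (x of coarse_screw3 in the frame of coarse_gauge_lane2 between -0.006 and 0.006 m and y of coarse_screw3 in the frame of coarse_gauge_lane2 between -0.004 and 0.004 m and z of coarse_screw3 in the frame of coarse_gauge_lane2 between -0.003 and 0.003 m and angle between the x axis of coarse_screw3 and the x axis of coarse_gauge_lane2, either way round below 0.08 rad) or (x of coarse_screw3 in the frame of coarse_gauge_lane3 between -0.006 and 0.006 m and y of coarse_screw3 in the frame of coarse_gauge_lane3 between -0.004 and 0.004 m and z of coarse_screw3 in the frame of coarse_gauge_lane3 between -0.003 and 0.003 m and angle between the x axis of coarse_screw3 and the x axis of coarse_gauge_lane3, either way round below 0.08 rad)) and ((x of fine_screw1 in the frame of fine_gauge_lane1 between -0.006 and 0.006 m and y of fine_screw1 in the frame of fine_gauge_lane1 between -0.004 and 0.004 m and z of fine_screw1 in the frame of fine_gauge_lane1 between -0.003 and 0.003 m and angle between the x axis of fine_screw1 and the x axis of fine_gauge_lane1, either way round below 0.08 rad) or (x of fine_screw1 in the frame of fine_gauge_lane2 between -0.006 and 0.006 m and y of fine_screw1 in the frame of fine_gauge_lane2 between -0.004 and 0.004 m and z of fine_screw1 in the frame of fine_gauge_lane2 between -0.003 and 0.003 m and angle between the x axis of fine_screw1 and the x axis of fine_gauge_lane2, either way round below 0.08 rad) or (x of fine_screw1 in the frame of fine_gauge_lane3 between -0.006 and 0.006 m and y of fine_screw1 in the frame of fine_gauge_lane3 between -0.004 and 0.004 m and z of fine_screw1 in the frame of fine_gauge_lane3 between -0.003 and 0.003 m and angle between the x axis of fine_screw1 and the x axis of fine_gauge_lane3, either way round below 0.08 rad)) and ((x of fine_screw2 in the frame of fine_gauge_lane1 between -0.006 and 0.006 m and y of fine_screw2 in the frame of fine_gauge_lane1 between -0.004 and 0.004 m and z of fine_screw2 in the frame of fine_gauge_lane1 between -0.003 and 0.003 m and angle between the x axis of fine_screw2 and the x axis of fine_gauge_lane1, either way round below 0.08 rad) or (x of fine_screw2 in the frame of fine_gauge_lane2 between -0.006 and 0.006 m and y of fine_screw2 in the frame of fine_gauge_lane2 between -0.004 and 0.004 m and z of fine_screw2 in the frame of fine_gauge_lane2 between -0.003 and 0.003 m and angle between the x axis of fine_screw2 and the x axis of fine_gauge_lane2, either way round below 0.08 rad) or (x of fine_screw2 in the frame of fine_gauge_lane3 between -0.006 and 0.006 m and y of fine_screw2 in the frame of fine_gauge_lane3 between -0.004 and 0.004 m and z of fine_screw2 in the frame of fine_gauge_lane3 between -0.003 and 0.003 m and angle between the x axis of fine_screw2 and the x axis of fine_gauge_lane3, either way round below 0.08 rad)) and ((x of fine_screw3 in the frame of fine_gauge_lane1 between -0.006 and 0.006 m and y of fine_screw3 in the frame of fine_gauge_lane1 between -0.004 and 0.004 m and z of fine_screw3 in the frame of fine_gauge_lane1 between -0.003 and 0.003 m and angle between the x axis of fine_screw3 and the x axis of fine_gauge_lane1, either way round below 0.08 rad) or (x of fine_screw3 in the frame of fine_gauge_lane2 between -0.006 and 0.006 m and y of fine_screw3 in the frame of fine_gauge_lane2 between -0.004 and 0.004 m and z of fine_screw3 in the frame of fine_gauge_lane2 between -0.003 and 0.003 m and angle between the x axis of fine_screw3 and the x axis of fine_gauge_lane2, either way round below 0.08 rad) or (x of fine_screw3 in the frame of fine_gauge_lane3 between -0.006 and 0.006 m and y of fine_screw3 in the frame of fine_gauge_lane3 between -0.004 and 0.004 m and z of fine_screw3 in the frame of fine_gauge_lane3 between -0.003 and 0.003 m and angle between the x axis of fine_screw3 and the x axis of fine_gauge_lane3, either way round below 0.08 rad)) and value of joint keeper below 0.08 rad and linear speed of each of coarse_screw1, coarse_screw2, coarse_screw3, fine_screw1, fine_screw2, fine_screw3, tube below 0.03 m/s); the robot touches nothing.
It fails at once if a bystander (glue jar, brush pot, thread spool) is moved more than 30 mm (distance of any of glue_jar, brush_pot, thread_spool from where it was at the start of the episode above 0.03 m).
Of coarse_screw1, coarse_screw2, coarse_screw3, fine_screw1, fine_screw2, fine_screw3 only 4 to 6 are there at a start; the rules pass over those that are not, and their reading is None.
At some moment in a run one of coarse_screw1, coarse_screw2, coarse_screw3, fine_screw1, fine_screw2, fine_screw3 may be knocked a few centimetres aside while the robot is not near it.
Once in a run the grip may slacken for a moment while it holds something.
It also fails if it takes over 210 s, if anything falls off the work surface, if the arm or the gripper's body presses on something with over 40 N, if the wrist force passes 120 N, or if a joint passes its speed limit or range.

ROBOT

A 7-joint arm with a two-finger parallel gripper is mounted at the origin on the work surface. World frame = base frame: x ahead of the robot, y to its left, z up, the work surface at z = 0. Lengths are in m, angles in rad, forces in N, time in s.
With the tool pointing down it reaches from about 0.4 to 0.75 m from the base axis. Payload 19.5 kg.
Tool frame: the origin (TCP) lies on the centre line of the jaws, within the pads' length; the fingertips stand manip.finger_overhang ahead of it and the grasp point (between the pads) lies 8 mm behind it (manip.finger_overhang is the distance from the TCP to the fingertips, in m); z points along the fingers, y is the line along which they close (so a half turn about z gives the same grasp; the last joint's range is limited). The gripper opens to 85 mm and grips with 20 to 120 N. Pads are 22 mm wide; open, the fingers measure 114 mm over their backs; the gripper's body (76 mm by 85 mm) begins 54 mm behind the grasp point. The pads swing forward as they close: fully open they stand 13 mm farther back than shut.
Start: joints at [1.225, 0.707, -0.028, 1.485, 0.022, 0.951, -0.075], TCP at [0.172, -0.549, 0.242] pointing down, gripper open.
Joint ranges: [-2.71, 2.71], [-0.32, 2.16], [-1.57, 1.52], [0, 2.45], [-1.46, 4.6], [0, 2.02], [-2.83, 2.83]. Speed limits (rad/s): [1.89, 1.89, 2.57, 2.57, 3.01, 3.01, 3.01].

INTERFACE

Orientations are given as [roll, pitch, yaw] about the fixed x, y, z axes, in that order (R = Rz(yaw) Ry(pitch) Rx(roll)).
In Python, from workcell import status, viewer, job, manip gives the robot as it stands.
- The arm moves only by the tool drive_tool, never from a script. Its argument "motion" is a list of rows, each an object with "offset": the shift along the tool's x, y, z scaled (see below), a list of three; "turn": the turn, a rotation vector about the tool's x, y, z scaled (see below), a list of three; "jaw": the closure, from -1 (fully open) to 1 (shut), so that 0 is half open. In form: [{"offset": [dx, dy, dz], "turn": [wx, wy, wz], "jaw": jaw}, ...]. A call has 1 to 10 rows; each row is the pose to reach, as a shift and turn from the pose commanded when the call began, along the tool's axes at that moment, turning the shorter way round; what a row does not reach only later rows make up. The controller multiplies each number of a shift by 15 cm and each number of a turn by pi rad. A row lasts 1/8 s, in which the tool goes at most 62.5 mm and 10.7 degrees, less where a joint would pass 70% of its speed; a pose out of reach is approached as far as the arm can. A call with a number of a shift or a turn outside -1 to 1 is refused whole. A call with a gripper value outside its range is refused whole. The fingers move at their own pace and stop on an object; "force" is the grip in N (left out, the last holds). Time passes only in rows, so rows that repeat a pose let the fingers close. It gives the time, the measured TCP pose, the force, the opening and the grip force at its end, in the units of the state.
- status.state(): the state, without advancing time (a new reading comes with each control period).
- viewer.get_image(name): name is "scene" or "top" or "wrist"; returns the picture (400x640x3 uint8, blue, green, red); there is no depth.
- viewer.calibration(name): a dict with "fov_y" (degrees; the focal length in pixels is half the picture's height over the tangent of half this angle, whatever the lens; pixels are square), "cx", "cy" (the principal point, pixels), "D" ([k1, k2, p1, p2, k3] as OpenCV has them; the pictures are not rectified), "R" (3x3) and "t" (3): a world point X has camera coordinates R X + t. Camera axes: x right, y down, z forward; pixel columns grow to the right and rows downward; lengths in m; the calibration is good to about 2 mm. A picture is of the moment at which its call begins: read the wrist's pose just before it. calibration takes no time and is no camera call; for the wrist camera it gives the pose at the moment of the call.
- job.finish_job(): hands the job in; it is judged then, once.
The state is a dict: "time_s": time; "joint_pos": joint angles; "joint_vel": joint speeds; "joint_efforts": joint torques, N m; "position": TCP position; "tool_rot": TCP orientation; "wrist_force": force on the tool from outside, world axes, zero at the start; "torque": the same for the moment, N m; "width": opening from 0.0 (shut) to 1.0 (fully open); "finger_force": force on a finger pad.
Only numpy, scipy, OpenCV 4.12 (cv2) and the standard library are available. Lean on these libraries where they do the work, as an engineer would, in place of code of your own. Each camera call takes 0.05 s, during which the arm holds its last target. There are 200 camera calls.

## Working session

There is one attempt and no reset: what is moved stays moved. The work goes in short steps, Python scripts to look and compute and a tool call to move; the robot and the scene stay as the last step left them, time stands still between calls to the robot, and variables do not carry over. Pictures are saved under pics/ and viewed, at most 14 in all, crops included, and the job is handed in when it is done.

Besides the shell and the picture viewer there is one more tool, called after "Request:" by a JSON object that holds its "name" and its "arguments". drive_tool: Moves the arm, as the interface text tells. Shifts and turns lie within -1 to 1; 1 stands for 15 cm of shift or pi rad of turn. Its arguments: {"type":"object","properties":{"motion":{"type":"array","items":{"type":"object","properties":{"offset":{"type":"array","items":{"type":"number","minimum":-1,"maximum":1}},"turn":{"type":"array","items":{"type":"number","minimum":-1,"maximum":1}},"jaw":{"type":"number"}}}},"force":{"type":"number"}},"required":["motion"]}

```bash
ls; mkdir -p pics; python3 - <<'E'
from workcell import status, viewer, job, manip
import cv2
print(status.state(), manip.finger_overhang)
for n in ("scene","top","wrist"):
    c=viewer.calibration(n); print(n,c)
    cv2.imwrite(f"pics/{n}0.png",viewer.get_image(n))
E
```

```text
pics
{'time_s': 0.0, 'joint_pos': array([ 1.2253246 ,  0.70707985, -0.02763113,  1.48498118,  0.02200234,
        0.95090278, -0.07547416]), 'joint_vel': array([-7.66144381e-04,  5.20340223e-04, -9.33523905e-04, -7.26852750e-04,
       -8.88195808e-05,  8.42460499e-04, -5.52428275e-04]), 'joint_efforts': array([ 5.83623296e-04, -8.83220744e+01,  1.23491965e+00, -2.36171722e+01,
        1.69161824e-02,  6.54560325e-03,  1.68234817e-05]), 'position': array([ 0.17192719, -0.5484383 ,  0.24184482]), 'tool_rot': array([-3.14052426e+00,  2.67575419e-05,  3.03809481e-01]), 'wrist_force': array([ 0.6510753 , -0.07325007,  0.00474543]), 'torque': array([ 0.0392698 , -0.00868687, -0.00734721]), 'finger_force': 0.0, 'width': 0.9987847018123707} 0.011
scene {'fov_y': 48.88696018150057, 'cx': 313.70983972769744, 'cy': 200.209975914232, 'D': array([-0.03465067,  0.        ,  0.        ,  0.        ,  0.        ]), 'R': array([[ 0.55155412,  0.8341004 ,  0.00803604],
       [ 0.44876173, -0.28859806, -0.84576833],
       [-0.70313652,  0.47009327, -0.53348978]]), 't': array([-0.19558985, -0.20736301,  1.85977723])}
top {'fov_y': 56.184400056981744, 'cx': 315.48475005764385, 'cy': 201.94320308196856, 'D': array([0.01666752, 0.        , 0.        , 0.        , 0.        ]), 'R': array([[ 0.0293174 , -0.99950193, -0.01167862],
       [-0.98784351, -0.02718706, -0.15305573],
       [ 0.15266199,  0.01602385, -0.98814855]]), 't': array([-0.07881636,  0.52009746,  1.13128961])}
wrist {'fov_y': 70.73633707989592, 'cx': 318.2643059004753, 'cy': 197.41747588060886, 'D': array([-0.00031851,  0.        ,  0.        ,  0.        ,  0.        ]), 'R': array([[ 2.99571382e-01, -9.54073676e-01, -6.38922450e-04],
       [-9.17464110e-01, -2.88259878e-01,  2.74163909e-01],
       [-2.61756744e-01, -8.15454727e-02, -9.61682766e-01]]), 't': array([-0.5741308 , -0.03509504,  0.37854955])}
```

View pics/top0.png

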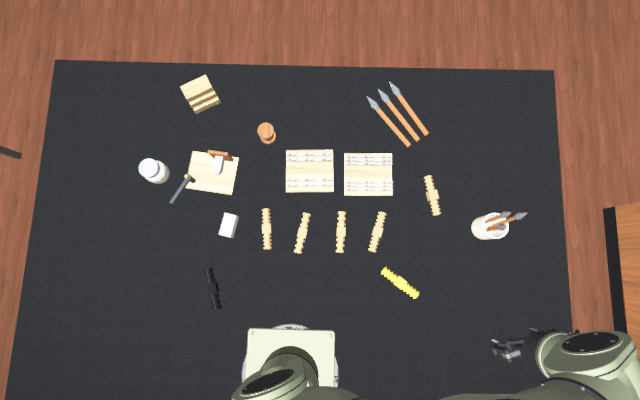

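View pics/scene0.png

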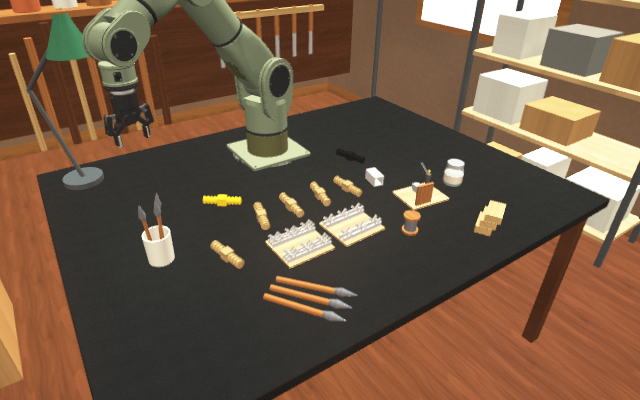

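Top view: five beech screws at (266,228), (302,233), (341,232), (377,231) and (432,195). The yellow one at (400,283) and the black one at (213,288) are decoys. The gauges are at (310,171) and (369,174), the tube is at (229,225), and the holder at (213,172) has its keeper at (180,188). The jar is at (154,170), the pot at (490,227) and the spool at (266,133). Next I measure these by colour.

```bash
cat > h.py <<'E'
import numpy as np, cv2
from workcell import status, viewer, job, manip
from scipy.spatial.transform import Rotation as Ro
def K(c):
    f=200/np.tan(np.radians(c['fov_y'])/2); return np.array([[f,0,c['cx']],[0,f,c['cy']],[0,0,1.]])
def cast(c,px,z):
    "pixels -> world points on plane z"
    u=cv2.undistortPoints(np.array(px,float).reshape(-1,1,2),K(c),c['D']).reshape(-1,2)
    d=np.c_[u,np.ones(len(u))]@c['R']; o=-c['R'].T@c['t']
    return o+d*((z-o[2])/d[:,2])[:,None]
def proj(c,P):
    return cv2.projectPoints(np.array(P,float).reshape(-1,3),cv2.Rodrigues(c['R'])[0],c['t'],K(c),c['D'])[0].reshape(-1,2)
def snap(name,file=None):
    c=viewer.calibration(name); im=viewer.get_image(name)
    if file: cv2.imwrite('pics/'+file,im)
    return c,im
def axis(c,cnt,z):
    "world rect of contour on plane z: centre, size, yaw of long side (-90..90 deg)"
    w=cast(c,cnt.reshape(-1,2),z)[:,:2]
    r=cv2.minAreaRect((w*1000).astype(np.float32)); b=cv2.boxPoints(r)
    e=max((b[1]-b[0],b[2]-b[1]),key=np.linalg.norm)
    y=np.degrees(np.arctan2(e[1],e[0])); y=(y+90)%180-90
    return np.array(r[0]),sorted(r[1]),y
def go(target,yaw=None,pitchroll=None):
    "print offset/turn (scaled) from current measured pose to target TCP, tool down with tool yaw (deg)"
    s=status.state(); R=Ro.from_euler('xyz',s['tool_rot'])
    d=R.inv().apply(np.array(target)-s['position'])/0.15
    t=np.zeros(3)
    if yaw is not None:
        T=Ro.from_euler('xyz',[np.pi,0,np.radians(yaw)]); t=(R.inv()*T).as_rotvec()/np.pi
    print('pos',s['position'].round(4),'rpy',np.degrees(s['tool_rot']).round(1),'w',round(s['width'],3),'t',round(s['time_s'],2),'F',s['wrist_force'].round(1))
    print('offset',d.round(4),'turn',t.round(4))
def blobs(im,lo,hi,amin,amax=1e9,k=3):
    m=cv2.inRange(cv2.cvtColor(im,cv2.COLOR_BGR2HSV),lo,hi)
    if k: m=cv2.morphologyEx(m,cv2.MORPH_CLOSE,np.ones((k,k),np.uint8))
    return [x for x in cv2.findContours(m,cv2.RETR_EXTERNAL,cv2.CHAIN_APPROX_NONE)[0] if amin<cv2.contourArea(x)<amax]
E
python3 - <<'E'
from h import *
c=viewer.calibration('top'); im=cv2.imread('pics/top0.png')
for p in [(266,228),(310,171),(229,225),(400,283)]: print(p,cv2.cvtColor(im,cv2.COLOR_BGR2HSV)[p[1],p[0]])
cnt=blobs(im,(8,40,100),(35,255,255),120,4000)
for q in cnt:
    u=q.reshape(-1,2).mean(0)
    if 90<u[1]<310 and 130<u[0]<480:
        z=.014 if cv2.contourArea(q)<600 else .008
        print('beech',u.round(),cv2.contourArea(q),*axis(c,q,z))
for q in blobs(im,(0,0,170),(179,60,255),60,4000):
    u=q.reshape(-1,2).mean(0)
    if 90<u[1]<310 and 100<u[0]<500: print('white',u.round(),cv2.contourArea(q),*axis(c,q,.019))
print('holder',cast(c,[(189,152),(239,157),(235,193),(186,187)],.008).round(3).tolist())
print('keeper',cast(c,[(187,177),(172,202)],.058).round(3).tolist())
for n,p in dict(jar=(154,180),spool=(266,139),pot=(490,235)).items(): print(n,cast(c,[p],0).round(3))
w=viewer.calibration('wrist'); s=status.state(); R=Ro.from_euler('xyz',s['tool_rot'])
print('cam in tool',R.inv().apply(-w['R'].T@w['t']-s['position']),'fwd',R.inv().apply(w['R'][2]))
E
```

```text
(266, 228) [ 24  54 252]
(310, 171) [ 22  43 252]
(229, 225) [  0   0 255]
(400, 283) [ 30  94 255]
beech [400. 282.] 389.0 [ 283.16027832 -330.56500244] [33.9605712890625, 135.2664794921875] 54.74797
beech [302. 233.] 316.5 [427.48287964 -22.99866676] [31.057598114013672, 131.50704956054688] -9.796951
beech [377. 231.] 347.5 [ 438.37643433 -259.9942627 ] [32.5020866394043, 134.32135009765625] -16.752296
beech [340. 232.] 330.0 [ 434.39117432 -145.16505432] [29.487180709838867, 130.5343017578125] -1.2935028
beech [266. 229.] 339.5 [437.33486938  90.3921814 ] [31.7131404876709, 130.3408203125] 2.9680023
beech [432. 195.] 380.0 [ 559.2230835  -433.91503906] [40.39836883544922, 133.1221160888672] 12.703079
beech [212. 155.] 154.0 [667.94281006 273.93078613] [52.67634963989258, 160.256103515625] -83.63142
beech [266. 133.] 292.0 [752.59320068 105.04063416] [55.929588317871094, 75.35914611816406] 28.048103
beech [393. 127.] 241.5 [ 782.0045166  -310.81085205] [19.25162124633789, 163.50350952148438] 40.157333
beech [403. 121.] 246.5 [ 803.996521   -343.18286133] [19.947673797607422, 162.92
[... 1002 characters left out ...]
3062] [70.5986557006836, 97.69902038574219] 70.940445
white [368. 174.] 1959.0 [ 621.27026367 -228.87948608] [138.0361328125, 153.8155059814453] -88.44157
white [212. 173.] 1540.0 [613.03436279 273.75976562] [124.33404541015625, 152.1367645263672] 83.22357
white [309. 171.] 1889.0 [628.59368896 -41.16615295] [139.06314086914062, 151.2563018798828] -87.64312
holder [[0.681, 0.357, 0.008], [0.669, 0.191, 0.008], [0.549, 0.197, 0.008], [0.564, 0.357, 0.008]]
keeper [[0.587, 0.338, 0.058], [0.507, 0.378, 0.058]]
jar [[0.586 0.466 0.   ]]
spool [[0.735 0.107 0.   ]]
pot [[ 0.438 -0.618  0.   ]]
cam in tool [ 0.07028343 -0.00056783 -0.13140887] fwd [-2.74149755e-01  4.33199126e-04  9.61686916e-01]
```

Request:
{"name": "drive_tool", "arguments": {"motion": [{"offset": [0.9,-0.42,-0.13],"turn": [0,0,0],"jaw": -1},{"offset": [0.9,-0.42,-0.13],"turn": [0,0,0],"jaw": -1},{"offset": [0.9,-0.42,-0.13],"turn": [0,0,0],"jaw": -1}]}}

```text
time_s: 0.52
position: [0.2845, -0.4458, 0.2621]
tool_rot: [-3.141, -0.001, 0.307]
wrist_force: [0.5, -1.1, 0.2]
width: 1.002
finger_force: 0.0
```

Request:
{"name": "drive_tool", "arguments": {"motion": [{"offset": [0.9,-0.42,-0.13],"turn": [0,0,0],"jaw": -1},{"offset": [0.9,-0.42,-0.13],"turn": [0,0,0],"jaw": -1},{"offset": [0.9,-0.42,-0.13],"turn": [0,0,0],"jaw": -1}]}}

```text
time_s: 0.9
position: [0.3944, -0.345, 0.2815]
tool_rot: [-3.141, -0.001, 0.308]
wrist_force: [-1.1, -0.0, -0.4]
width: 1.002
finger_force: 0.0
```

Request:
{"name": "drive_tool", "arguments": {"motion": [{"offset": [0.9,-0.42,-0.13],"turn": [0,0,0.1],"jaw": -1},{"offset": [0.9,-0.42,-0.13],"turn": [0,0,0.1],"jaw": -1},{"offset": [0.9,-0.42,-0.13],"turn": [0,0,0.1],"jaw": -1},{"offset": [0.9,-0.42,-0.13],"turn": [0,0,0.1],"jaw": -1}]}}

```text
time_s: 1.4
position: [0.503, -0.2455, 0.3005]
tool_rot: [-3.141, 0.0, -0.007]
wrist_force: [-0.6, -0.9, 0.0]
width: 0.998
finger_force: 0.0
```

```bash
python3 - <<'E'
from h import *
c,im=snap('wrist','w1.png'); go([.45,.21,.3],0)
E
```

```text
pos [ 0.5019 -0.2469  0.3005] rpy [-180.     0.    -0.5] w 0.998 t 1.45 F [-0.2  0.2  0.2]
offset [-0.3745 -3.0429  0.0037] turn [-0.      0.0002 -0.003 ]
```

View pics/w1.png

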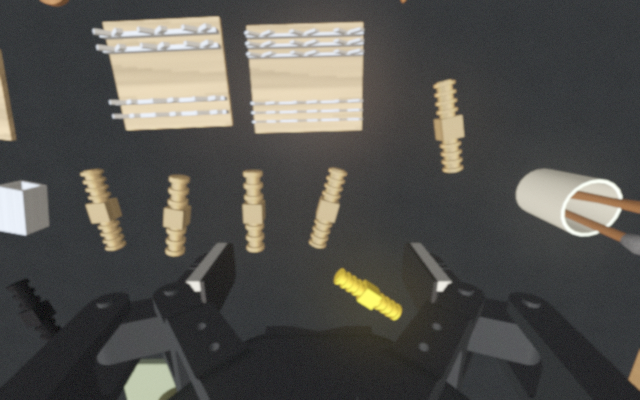

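Wrist view: the left gauge (centre ~(170,75), two plates per side) is coarse, and the right one (~(305,78), three per side) is fine. Both are empty. The beech screws are at (102,210), (177,215), (254,211), (328,208) and (449,126). Next I enlarge them to count ridges.

```bash
python3 - <<'E'
from h import *
im=cv2.imread('pics/w1.png')
P=[(102,210),(177,215),(254,211),(328,208),(449,126)]
tiles=[cv2.resize(im[y-50:y+50,x-26:x+27],None,fx=3,fy=4,interpolation=cv2.INTER_CUBIC) for x,y in P]
cv2.imwrite('pics/crop1.png',cv2.hconcat(tiles))
E
```

```text
(no output)
```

View pics/crop1.png

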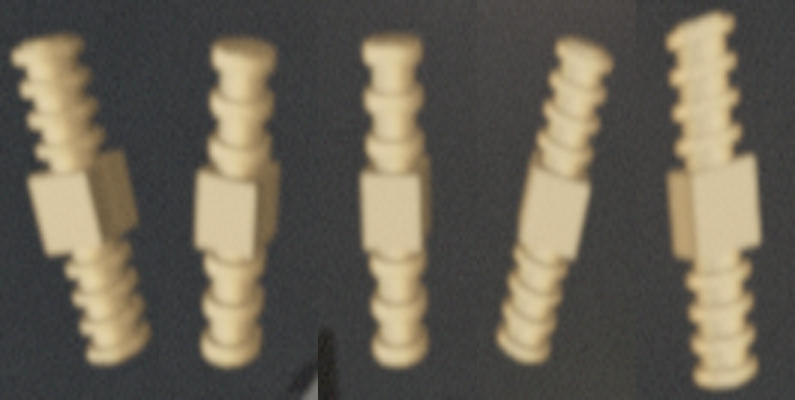

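Request:
{"name": "drive_tool", "arguments": {"motion": [{"offset": [-0.15,-1,0],"turn": [0,0,0],"jaw": -1},{"offset": [-0.15,-1,0],"turn": [0,0,0],"jaw": -1},{"offset": [-0.15,-1,0],"turn": [0,0,0],"jaw": -1}]}}

```text
time_s: 1.82
position: [0.4799, -0.0951, 0.3009]
tool_rot: [-3.141, 0.0, -0.009]
wrist_force: [0.6, 0.1, 0.3]
width: 1.001
finger_force: 0.0
```

Request:
{"name": "drive_tool", "arguments": {"motion": [{"offset": [-0.15,-1,0],"turn": [0,0,0],"jaw": -1},{"offset": [-0.15,-1,0],"turn": [0,0,0],"jaw": -1},{"offset": [-0.15,-1,0],"turn": [0,0,0],"jaw": -1}]}}

```text
time_s: 2.2
position: [0.4591, 0.0551, 0.3008]
tool_rot: [-3.141, 0.0, -0.009]
wrist_force: [1.6, -1.4, 0.4]
width: 1.001
finger_force: 0.0
```

Request:
{"name": "drive_tool", "arguments": {"motion": [{"offset": [0.2,-1,0],"turn": [0,0,0],"jaw": -1},{"offset": [0.2,-1,0],"turn": [0,0,0],"jaw": -1},{"offset": [0.2,-1,0],"turn": [0,0,0],"jaw": -1},{"offset": [0.2,-1,0],"turn": [0,0,0],"jaw": -1}]}}

```text
time_s: 2.7
position: [0.4916, 0.2035, 0.3003]
tool_rot: [3.141, 0.001, -0.009]
wrist_force: [-0.2, -0.0, 0.4]
width: 0.999
finger_force: 0.0
```

```bash
python3 - <<'E'
from h import *
c,im=snap('wrist','w2.png'); go([.45,.21,.3],0)
E
```

```text
pos [0.4916 0.202  0.3006] rpy [180.    0.   -0.6] w 1.003 t 2.75 F [-0.1 -0.6  0.6]
offset [-0.2782 -0.0502  0.0038] turn [ 0.0002  0.0001 -0.0035]
```

View pics/w2.png

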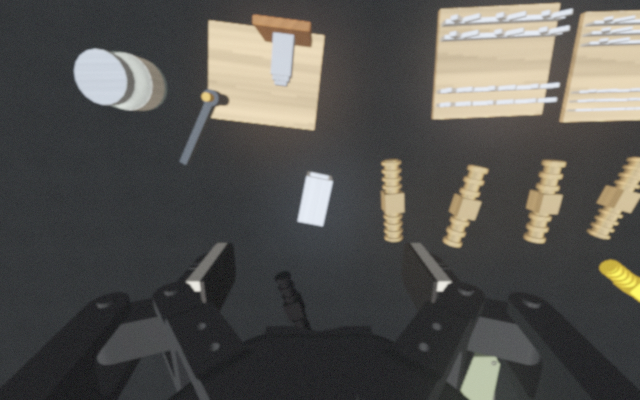

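Wrist view: in the crop, left to right, the screws are A fine, B coarse, C coarse, D fine and E fine (4/3/3/4/4 ridges). Here the tube is at (315,200), the spigot runs from (283,35) to (282,85), the holder base is at (265,75), and the keeper runs from the pivot (209,98) to the end (184,163).

```bash
python3 - <<'E'
from h import *
c=viewer.calibration('wrist'); im=cv2.imread('pics/w2.png'); hsv=cv2.cvtColor(im,cv2.COLOR_BGR2HSV)
for p in [(315,200),(283,50),(282,80),(240,70),(320,176),(232,90)]: print(p,hsv[p[1],p[0]])
m=(hsv[...,1]<45)&(hsv[...,2]>130)
def reg(x0,x1,y0,y1,z):
    mm=np.zeros(m.shape,np.uint8); mm[y0:y1,x0:x1]=m[y0:y1,x0:x1]
    q=max(cv2.findContours(mm,0,1)[0],key=cv2.contourArea); print(cv2.boundingRect(q),cv2.minAreaRect(q),*axis(c,q,z))
reg(285,350,160,240,.038)
reg(262,300,25,95,.062)
q=max(blobs(im[:150,195:340],(8,60,60),(30,255,255),500),key=cv2.contourArea)+np.array([195,0])
b=cv2.approxPolyDP(cv2.convexHull(q),6,True).reshape(-1,2); print(b.tolist(),cast(c,b,.008).round(4).tolist()); print(axis(c,q,.008))
print(cast(c,[(209,98),(184,163)],.058).round(3).tolist())
E
```

```text
(315, 200) [107  15 241]
(283, 50) [108  17 223]
(282, 80) [110  14 217]
(240, 70) [ 19  52 229]
(320, 176) [106  16 237]
(232, 90) [ 19  55 221]
(297, 172, 37, 55) ((315.0769348144531, 198.61537170410156), (28.63295555114746, 52.55912780761719), 11.309932708740234) [446.59320068 207.99990845] [41.36771774291992, 79.69083404541016] -12.051765
(269, 32, 26, 55) ((281.23529052734375, 59.05882263183594), (23.04637336730957, 53.907772064208984), 4.573921203613281) [628.20758057 245.41413879] [27.50307846069336, 58.99323654174805] -7.458153
[[252, 14], [307, 20], [324, 34], [313, 130], [213, 118], [238, 23]] [[0.6934, 0.2877, 0.008], [0.6857, 0.2153, 0.008], [0.6689, 0.1929, 0.008], [0.5435, 0.2096, 0.008], [0.562, 0.3541, 0.008], [0.6831, 0.3071, 0.008]]
(array([621.67041016, 271.14801025]), [142.4961395263672, 148.3824462890625], np.float32(82.29732))
[[0.586, 0.338, 0.058], [0.505, 0.381, 0.058]]
```

Request:
{"name": "drive_tool", "arguments": {"motion": [{"offset": [-0.33,-0.044,0.5],"turn": [0,0,0.064],"jaw": -1},{"offset": [-0.33,-0.044,1],"turn": [0,0,0.064],"jaw": -1},{"offset": [-0.33,-0.044,1],"turn": [0,0,0.064],"jaw": -1},{"offset": [-0.33,-0.044,1],"turn": [0,0,0.064],"jaw": -1}]}}

```text
time_s: 3.25
position: [0.4415, 0.2082, 0.1499]
tool_rot: [3.139, 0.003, -0.213]
wrist_force: [-0.1, 0.4, 0.8]
width: 1.0
finger_force: 0.0
```

Request:
{"name": "drive_tool", "arguments": {"motion": [{"offset": [0,0,0.35],"turn": [0,0,0],"jaw": -1},{"offset": [0,0,0.65],"turn": [0,0,0],"jaw": -1},{"offset": [0,0,0.85],"turn": [0,0,0],"jaw": -1},{"offset": [0,0,0.9],"turn": [0,0,0],"jaw": -1},{"offset": [0,0,0.9],"turn": [0,0,0],"jaw": 0},{"offset": [0,0,0.9],"turn": [0,0,0],"jaw": 1},{"offset": [0,0,0.9],"turn": [0,0,0],"jaw": 1},{"offset": [0,0,0.9],"turn": [0,0,0],"jaw": 1},{"offset": [0,0,0.9],"turn": [0,0,0],"jaw": 1}], "force": 70}}

```text
time_s: 4.38
position: [0.4427, 0.2103, 0.0172]
tool_rot: [-3.14, -0.001, -0.211]
wrist_force: [-1.7, -0.0, 19.2]
width: 0.434
finger_force: 70.1
```

```bash
python3 - <<'E'
from h import *
go([.5515,.256,.046],-7.5); go([.5515,.256,.13],-7.5)
E
```

```text
pos [0.4427 0.2103 0.0172] rpy [-1.799e+02 -1.000e-01 -1.210e+01] w 0.434 t 4.38 F [-1.7 -0.  19.2]
offset [ 0.6456 -0.4502 -0.1909] turn [-0.0004 -0.0004 -0.0256]
pos [0.4427 0.2103 0.0172] rpy [-1.799e+02 -1.000e-01 -1.210e+01] w 0.434 t 4.38 F [-1.7 -0.  19.2]
offset [ 0.6464 -0.4509 -0.7509] turn [-0.0004 -0.0004 -0.0256]
```

Request:
{"name": "drive_tool", "arguments": {"motion": [{"offset": [0,0,-0.3],"turn": [0,0,0],"jaw": 1},{"offset": [0.2,-0.15,-0.55],"turn": [0,0,-0.013],"jaw": 1},{"offset": [0.4,-0.3,-0.55],"turn": [0,0,-0.026],"jaw": 1},{"offset": [0.55,-0.45,-0.55],"turn": [0,0,-0.026],"jaw": 1},{"offset": [0.55,-0.45,-0.55],"turn": [0,0,-0.026],"jaw": 1}]}}

```text
time_s: 5.0
position: [0.5379, 0.2596, 0.0987]
tool_rot: [-3.141, -0.001, -0.129]
wrist_force: [-1.0, -0.8, -2.6]
width: 0.432
finger_force: 71.5
```

```bash
python3 - <<'E'
from h import *
c,im=snap('wrist','w3.png'); go([.5515,.256,.048],-7.5)
E
```

```text
pos [0.5369 0.2589 0.0985] rpy [180.    0.   -7.4] w 0.432 t 5.05 F [-0.7 -0.3 -1.9]
offset [0.0991 0.0063 0.3367] turn [0.     0.     0.0005]
```

View pics/w3.png

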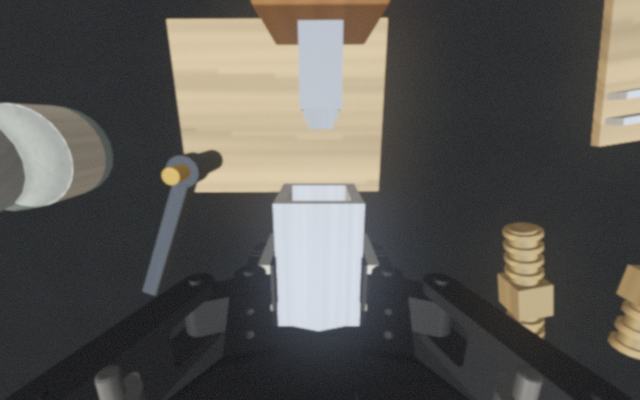

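The tube (centre column ~319) lines up with the spigot (columns 299–342, tip at row 108–128). Checking the lateral and height fit numerically.

```bash
python3 - <<'E'
from h import *
c=viewer.calibration('wrist'); s=status.state(); R=Ro.from_euler('xyz',s['tool_rot']); p=s['position']
T=lambda px,z:(R.inv().apply(cast(c,px,z)-p)*1000).round(1).tolist()
zt=p[2]+.002+.019
print('spigot',T([(299,105),(342,105),(298,25),(344,25)],.062))
print('tube',T([(273,200),(364,200),(277,322),(361,322)],zt))
E
```

```text
spigot [[76.6, -11.7, 36.5], [76.6, 12.7, 36.5], [116.8, -11.5, 36.5], [116.8, 12.8, 36.5]]
tube [[37.4, -19.3, -21.0], [37.5, 17.9, -21.0], [-21.9, -20.0, -21.0], [-21.9, 19.1, -21.0]]
```

Request:
{"name": "drive_tool", "arguments": {"motion": [{"offset": [0,0.01,0.15],"turn": [0,0,0],"jaw": 1},{"offset": [0,0.01,0.3],"turn": [0,0,0],"jaw": 1},{"offset": [0,0.01,0.335],"turn": [0,0,0],"jaw": 1},{"offset": [0.1,0.01,0.335],"turn": [0,0,0],"jaw": 1},{"offset": [0.15,0.01,0.335],"turn": [0,0,0],"jaw": 1},{"offset": [0.15,0.01,0.335],"turn": [0,0,0],"jaw": 1}]}}

```text
time_s: 5.8
position: [0.5593, 0.2542, 0.0485]
tool_rot: [-3.141, -0.0, -0.13]
wrist_force: [-0.2, -0.4, -1.8]
width: 0.434
finger_force: 71.4
```

```bash
python3 - <<'E'
from h import *
c,im=snap('wrist'); go([.6209,.2465,.048],-7.5)
E
```

```text
pos [0.5589 0.2544 0.0484] rpy [-180.     0.    -7.4] w 0.437 t 5.85 F [-0.6  0.9 -1.2]
offset [ 0.4169 -0.0015  0.0027] turn [-0.0001  0.      0.0003]
```

Request:
{"name": "drive_tool", "arguments": {"motion": [{"offset": [0.08,0,0],"turn": [0,0,0],"jaw": 1},{"offset": [0.16,0,0],"turn": [0,0,0],"jaw": 1},{"offset": [0.24,0,0],"turn": [0,0,0],"jaw": 1},{"offset": [0.32,0,0],"turn": [0,0,0],"jaw": 1},{"offset": [0.37,0,0],"turn": [0,0,0],"jaw": 1},{"offset": [0.4,0,0],"turn": [0,0,0],"jaw": 1}]}}

```text
time_s: 6.6
position: [0.6186, 0.2467, 0.0481]
tool_rot: [-3.142, 0.0, -0.13]
wrist_force: [0.1, -0.0, -2.9]
width: 0.436
finger_force: 71.4
```

Request:
{"name": "drive_tool", "arguments": {"motion": [{"offset": [0.015,0,0],"turn": [0,0,0],"jaw": 1},{"offset": [0.03,0,0],"turn": [0,0,0],"jaw": 1},{"offset": [0.03,0,0],"turn": [0,0,0],"jaw": 1}]}}

```text
time_s: 6.98
position: [0.6207, 0.2464, 0.0478]
tool_rot: [3.141, 0.005, -0.129]
wrist_force: [-16.7, -0.7, 6.1]
width: 0.434
finger_force: 72.5
```

Request:
{"name": "drive_tool", "arguments": {"motion": [{"offset": [0,0,0],"turn": [0,0,0],"jaw": -0.3},{"offset": [0,0,0],"turn": [0,0,0],"jaw": -0.6},{"offset": [0,0,0],"turn": [0,0,0],"jaw": -0.6},{"offset": [0,0,0],"turn": [0,0,0],"jaw": -0.6},{"offset": [0,0,-0.2],"turn": [0,0,0],"jaw": -0.6},{"offset": [0,0,-0.6],"turn": [0,0,0],"jaw": -0.6},{"offset": [0,0,-1],"turn": [0,0,0],"jaw": -0.6},{"offset": [0,0,-1],"turn": [0,0,0],"jaw": -0.6}]}}

```text
time_s: 7.98
position: [0.6246, 0.2465, 0.2028]
tool_rot: [-3.138, -0.006, -0.13]
wrist_force: [-0.4, 0.7, -1.5]
width: 0.799
finger_force: 0.0
```

Request:
{"name": "drive_tool", "arguments": {"motion": [{"offset": [-0.35,-0.45,0],"turn": [0,0,0],"jaw": 1},{"offset": [-0.71,-0.91,0],"turn": [0,0,0],"jaw": 1},{"offset": [-0.71,-0.91,0],"turn": [0,0,0],"jaw": 1},{"offset": [-0.71,-0.91,0],"turn": [0,0,0],"jaw": 1},{"offset": [-0.71,-0.91,0],"turn": [0,0,0],"jaw": 1}]}}

```text
time_s: 8.6
position: [0.5355, 0.3944, 0.1977]
tool_rot: [3.141, -0.0, -0.13]
wrist_force: [0.7, -0.3, 0.4]
width: -0.005
finger_force: 0.0
```

```bash
python3 - <<'E'
from h import *
c,im=snap('wrist','w4.png'); go([.533,.396,.060],-7.5)
O=np.array([.611,.248]); a=np.radians(-7.5); r=np.array([[np.cos(a),-np.sin(a)],[np.sin(a),np.cos(a)]])
for q in [(-36,85),(10,0)]: print(O+r@np.array(q)/1000)
P=O+r@np.array([-36,85])/1000
print(proj(c,[[*P,.058],[.621,.2465,.067],[.505,.381,.058]]))
E
```

```text
pos [0.5358 0.394  0.1978] rpy [180.   -0.   -7.5] w 0.002 t 8.65 F [ 0.8 -0.5 -1. ]
offset [-0.0204 -0.0115  0.9189] turn [ 0.0002 -0.0001 -0.    ]
[0.58640271 0.33697176]
[0.62091445 0.24669474]
[[372.61511662 130.51955882]
 [476.18578811  76.21056939]
 [335.71868909 217.40825096]]
```

View pics/w4.png

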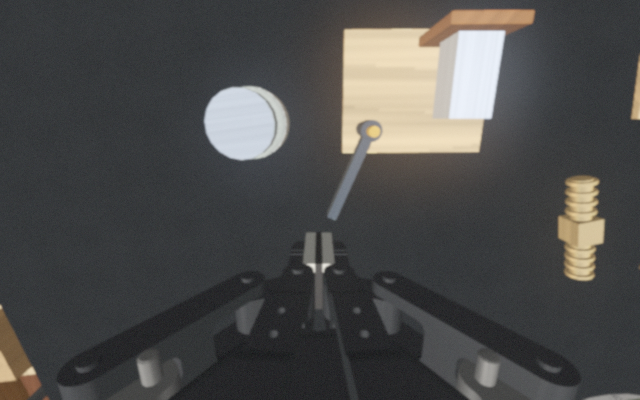

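The tube sits at (468,75) against the back plate. The keeper runs from the pivot (372,130) to the end (333,216), as predicted. Now I go down on its far side and swing it shut.

Request:
{"name": "drive_tool", "arguments": {"motion": [{"offset": [-0.02,-0.01,0.4],"turn": [0,0,0],"jaw": 1},{"offset": [-0.02,-0.01,0.75],"turn": [0,0,0],"jaw": 1},{"offset": [-0.02,-0.01,0.92],"turn": [0,0,0],"jaw": 1},{"offset": [-0.02,-0.01,0.92],"turn": [0,0,0],"jaw": 1}]}}

```text
time_s: 9.15
position: [0.5324, 0.3955, 0.0586]
tool_rot: [3.139, 0.002, -0.131]
wrist_force: [0.3, -0.2, 0.1]
width: -0.002
finger_force: 0.0
```

Request:
{"name": "drive_tool", "arguments": {"motion": [{"offset": [-0.05,0.13,0],"turn": [0,0,0],"jaw": 1},{"offset": [-0.087,0.26,0],"turn": [0,0,0],"jaw": 1},{"offset": [-0.09,0.36,0],"turn": [0,0,0],"jaw": 1},{"offset": [-0.08,0.46,0],"turn": [0,0,0],"jaw": 1},{"offset": [-0.045,0.55,0],"turn": [0,0,0],"jaw": 1},{"offset": [0,0.633,0],"turn": [0,0,0],"jaw": 1},{"offset": [0.06,0.7,0],"turn": [0,0,0],"jaw": 1},{"offset": [0.12,0.753,0],"turn": [0,0,0],"jaw": 1},{"offset": [0.2,0.79,0],"turn": [0,0,0],"jaw": 1},{"offset": [0.25,0.827,0],"turn": [0,0,0],"jaw": 1}]}}

```text
time_s: 10.4
position: [0.5541, 0.2687, 0.0599]
tool_rot: [3.142, 0.0, -0.13]
wrist_force: [0.1, 0.6, -0.4]
width: 0.0
finger_force: 0.4
```

Request:
{"name": "drive_tool", "arguments": {"motion": [{"offset": [0.03,0,0],"turn": [0,0,0],"jaw": 1},{"offset": [0.06,0,0],"turn": [0,0,0],"jaw": 1},{"offset": [0.06,0,0],"turn": [0,0,0],"jaw": 1}]}}

```text
time_s: 10.78
position: [0.5615, 0.2682, 0.0598]
tool_rot: [3.141, 0.002, -0.129]
wrist_force: [-5.8, -0.2, 1.4]
width: -0.001
finger_force: 3.1
```

Request:
{"name": "drive_tool", "arguments": {"motion": [{"offset": [-0.15,0,0],"turn": [0,0,0],"jaw": 1},{"offset": [-0.2,0,-0.3],"turn": [0,0,0],"jaw": 1},{"offset": [-0.2,0,-1],"turn": [0,0,0],"jaw": 1},{"offset": [-0.2,0,-1],"turn": [0,0,0],"jaw": -0.5},{"offset": [-0.2,0,-1],"turn": [0,0,0],"jaw": -0.5}]}}

```text
time_s: 11.4
position: [0.5337, 0.2727, 0.2132]
tool_rot: [-3.138, -0.004, -0.129]
wrist_force: [-0.3, -0.0, -0.8]
width: 0.419
finger_force: 0.0
```

```bash
python3 - <<'E'
from h import *
c,im=snap('wrist'); t,im2=snap('top')
cv2.imwrite('pics/c5.png',cv2.vconcat([im[0:230,120:520],cv2.resize(im2[140:260,140:440],(400,160))]))
cv2.imwrite('pics/top5.png',im2)
go([.437,.0905,.1],-3)
q=blobs(im2,(8,40,100),(35,255,255),120,600)
for x in q:
    u=x.reshape(-1,2).mean(0)
    if 180<u[1]<310 and 130<u[0]<480: print('beech',u.round(),*axis(t,x,.014))
E
```

```text
pos [0.5326 0.2722 0.21  ] rpy [-180.    -0.    -7.4] w 0.596 t 11.5 F [ 0.4 -1.1 -0.3]
offset [-0.4755  1.2833  0.7329] turn [-0.0001 -0.     -0.0245]
beech [400. 283.] [ 282.88024902 -330.37564087] [33.372947692871094, 135.2524871826172] 54.56349
beech [302. 233.] [427.3895874  -23.36871147] [30.4798583984375, 131.47911071777344] -10.444862
beech [377. 231.] [ 437.84899902 -259.90863037] [32.495399475097656, 133.33474731445312] -17.13314
beech [340. 232.] [ 434.39117432 -145.16505432] [29.487180709838867, 130.5343017578125] -1.2935028
beech [266. 229.] [437.33459473  90.39868164] [31.700305938720703, 130.34068298339844] 2.9676437
beech [432. 195.] [ 559.53149414 -433.87548828] [40.357051849365234, 132.53529357910156] 12.996407
```

View pics/c5.png

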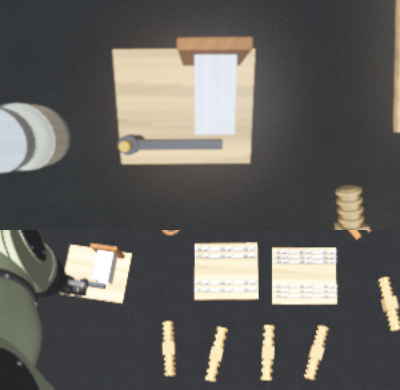

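The keeper lies shut across the tube's mouth (crop: pivot (125,145) to end (220,145)) and the tube is home. On to the screws, taking one look that covers the gauges.

Request:
{"name": "drive_tool", "arguments": {"motion": [{"offset": [-0.04,0.4,-0.23],"turn": [0,0,0],"jaw": -1},{"offset": [-0.04,1,-0.23],"turn": [0,0,0],"jaw": -1},{"offset": [-0.04,1,-0.23],"turn": [0,0,0],"jaw": -1}]}}

```text
time_s: 11.88
position: [0.5067, 0.1212, 0.2441]
tool_rot: [3.14, 0.001, -0.132]
wrist_force: [-0.1, 0.9, 0.7]
width: 1.004
finger_force: 0.0
```

Request:
{"name": "drive_tool", "arguments": {"motion": [{"offset": [-0.04,0.5,-0.23],"turn": [0,0,-0.041],"jaw": -1},{"offset": [-0.04,1,-0.23],"turn": [0,0,-0.041],"jaw": -1},{"offset": [-0.04,1,-0.23],"turn": [0,0,-0.041],"jaw": -1},{"offset": [-0.04,1,-0.23],"turn": [0,0,-0.041],"jaw": -1}]}}

```text
time_s: 12.38
position: [0.4815, -0.026, 0.2785]
tool_rot: [3.141, 0.001, -0.004]
wrist_force: [0.2, 1.2, -0.2]
width: 1.001
finger_force: 0.0
```

```bash
cat >> h.py <<'E'
def gauge(c,im,u0):
    "gauge base near pixel u0: fit the base outline on z=.008 (plates hide little)"
    hsv=cv2.cvtColor(im,cv2.COLOR_BGR2HSV)
    m=cv2.inRange(hsv,(0,0,110),(179,120,255)); m=cv2.morphologyEx(m,cv2.MORPH_OPEN,np.ones((9,9),np.uint8))
    for q in cv2.findContours(m,0,1)[0]:
        if cv2.contourArea(q)>2000 and cv2.pointPolygonTest(cv2.convexHull(q),u0,False)>0:
            b=cv2.boxPoints(cv2.minAreaRect(q)); return axis(c,q,.008),cast(c,b,.008)[:,:2].round(4).tolist()
def screws(c,im):
    for q in blobs(im,(8,40,100),(35,255,255),300,9000):
        a=axis(c,q,.014)
        if 120<a[1][1]<150: print('screw',q.reshape(-1,2).mean(0).round(),a)
E
python3 - <<'E'
from h import *
c,im=snap('wrist','w6.png'); go([.437,.0905,.1],-3)
G=proj(c,[[.6286,-.0412,.008],[.6213,-.2289,.008]]); print(G)
for g in G: print(gauge(c,im,tuple(map(float,g))))
screws(c,im)
E
```

```text
pos [ 0.4818 -0.0243  0.2784] rpy [-1.8e+02  1.0e-01 -1.0e-01] w 1.001 t 12.43 F [ 0.2  1.2 -0.3]
offset [-0.2987 -0.7645  1.1897] turn [-0.0001  0.0004  0.016 ]
[[329.8933057   55.064808  ]
 [473.88680481  60.6506313 ]]
((array([624.84759521, -37.28829956]), [134.2420654296875, 162.15975952148438], np.float32(-89.14576)), [[0.6908, 0.0444], [0.6902, -0.1163], [0.5563, -0.1252], [0.557, 0.0524]])
((array([ 620.89385986, -231.19232178]), [137.79345703125, 172.4459686279297], np.float32(89.80682)), [[0.6901, -0.1373], [0.6895, -0.3167], [0.5516, -0.3477], [0.5523, -0.1488]])
screw [316. 204.] (array([423.16976929, -21.81114388]), [32.998870849609375, 137.0476531982422], np.float32(-11.265114))
screw [399. 199.] (array([ 430.18487549, -144.17739868]), [39.74129104614258, 136.44406127929688], np.float32(-0.22806549))
screw [238. 197.] (array([433.54263306,  92.49153137]), [38.2759895324707, 135.175048828125], np.float32(5.1429367))
screw [478. 196.] (array([ 435.15606689, -258.17697144]), [49.31428146362305, 134.6151580810547], np.float32(-14.896553))
screw [621. 107.] (array([ 555.27740479, -430.08374023]), [53.30042266845703, 135.72828674316406], np.float32(17.178772))
```

View pics/w6.png

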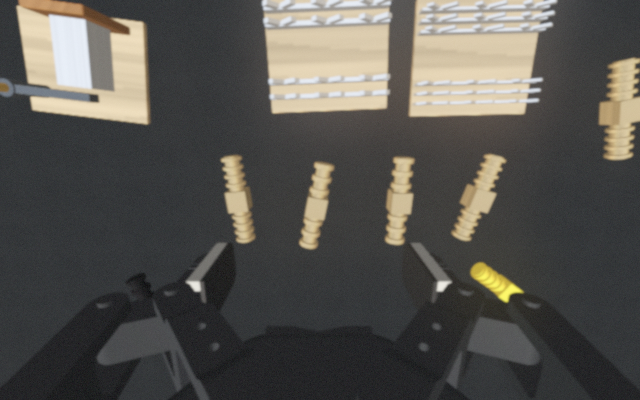

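Request:
{"name": "drive_tool", "arguments": {"motion": [{"offset": [-0.375,-0.012,0.5],"turn": [0,0,0.061],"jaw": -1},{"offset": [-0.375,-0.012,1],"turn": [0,0,0.061],"jaw": -1},{"offset": [-0.375,-0.012,1],"turn": [0,0,0.061],"jaw": -1},{"offset": [-0.375,-0.012,1],"turn": [0,0,0.061],"jaw": -1}]}}

```text
time_s: 12.92
position: [0.4245, -0.0212, 0.1273]
tool_rot: [3.141, 0.005, -0.191]
wrist_force: [0.0, 0.1, 1.1]
width: 0.997
finger_force: 0.0
```

Request:
{"name": "drive_tool", "arguments": {"motion": [{"offset": [0,0,0.35],"turn": [0,0,0],"jaw": -0.6},{"offset": [0,0,0.6],"turn": [0,0,0],"jaw": -0.6},{"offset": [0,0,0.715],"turn": [0,0,0],"jaw": -0.6},{"offset": [0,0,0.715],"turn": [0,0,0],"jaw": -0.6},{"offset": [0,0,0.715],"turn": [0,0,0],"jaw": 1},{"offset": [0,0,0.715],"turn": [0,0,0],"jaw": 1},{"offset": [0,0,0.715],"turn": [0,0,0],"jaw": 1},{"offset": [0,0,0.715],"turn": [0,0,0],"jaw": 1}], "force": 60}}

```text
time_s: 13.92
position: [0.4275, -0.0221, 0.0238]
tool_rot: [-3.141, 0.0, -0.192]
wrist_force: [-1.1, 0.7, 20.4]
width: 0.312
finger_force: 58.2
```

```bash
python3 - <<'E'
from h import *
go([.56,-.041,.16],1)
E
```

```text
pos [ 0.4275 -0.0221  0.0238] rpy [-180.    0.  -11.] w 0.312 t 13.93 F [-1.1  0.7 20.4]
offset [ 0.8906 -0.0453 -0.9081] turn [-0.0001  0.0001 -0.0668]
```

Request:
{"name": "drive_tool", "arguments": {"motion": [{"offset": [0,0,-0.3],"turn": [0,0,0],"jaw": 1},{"offset": [0.3,0,-0.7],"turn": [0,0,-0.033],"jaw": 1},{"offset": [0.6,-0.03,-0.95],"turn": [0,0,-0.066],"jaw": 1},{"offset": [0.89,-0.045,-0.95],"turn": [0,0,-0.066],"jaw": 1},{"offset": [0.89,-0.045,-0.95],"turn": [0,0,-0.066],"jaw": 1}]}}

```text
time_s: 14.55
position: [0.5619, -0.0415, 0.1659]
tool_rot: [-3.142, -0.001, 0.015]
wrist_force: [-1.2, -0.4, -2.4]
width: 0.311
finger_force: 61.3
```

```bash
python3 - <<'E'
from h import *
c,im=snap('wrist','w7.png'); go([.6286,-.041,.12],1)
np.savez('w7.npz',**c)
E
```

```text
pos [ 0.5599 -0.0412  0.1652] rpy [-1.8e+02  1.0e-01  8.0e-01] w 0.31 t 14.6 F [-0.7  0.2 -1.5]
offset [0.4584 0.0053 0.3006] turn [-0.0001  0.0005 -0.0009]
```

View pics/w7.png

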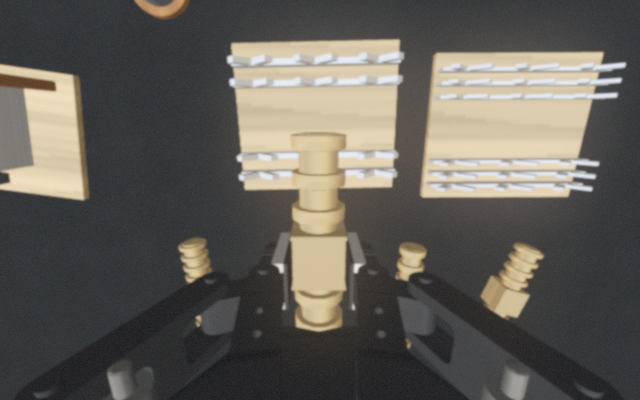

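Held coarse screw: end at row 136, collar top from (293,227) to (346,290). Coarse base corners: (232,43), (400,40), (394,187), (245,190). Fine base corners: (434,54), (602,52), (570,196), (422,197).

```bash
python3 - <<'E'
from h import *
c=dict(np.load('w7.npz')); p=np.array([.5599,-.0412,.1652]); im=cv2.imread('pics/w7.png')
g=cv2.cvtColor(im,cv2.COLOR_BGR2GRAY)
for n,b in dict(coarse=[(232,43),(400,40),(394,187),(245,190)],fine=[(434,54),(602,52),(570,196),(422,197)]).items():
    w=cast(c,b,.008)[:,:2]*1000
    print(n,w.round(1).tolist(),w.mean(0).round(1),'sizes',[round(np.linalg.norm(w[i]-w[i-1])) for i in range(4)],
     'yaw front/back',[np.degrees(np.arctan2(*(w[i]-w[j])))*-1 for i,j in((3,2),(0,1))], 'sides',[np.degrees(np.arctan2(*(w[i]-w[j])[::-1])) for i,j in((0,3),(1,2))])
zs=p[2]-.0098
# intensity profile down the screw centre line -> edges
pr=g[125:300,312:326].mean(1); d=np.gradient(cv2.GaussianBlur(pr.reshape(-1,1),(1,5),0).ravel()); k=[i+125 for i in range(2,173) if abs(d[i])>4 and abs(d[i])==abs(d[i-2:i+3]).max()]
print([(r,round(d[r-125],1)) for r in k])
for r,z in ((227,zs+.014),(290,zs+.014),(134,zs+.014),(150,zs-.014)): print(r,cast(c,[(319,r)],z)[0]-p)
E
```

```text
coarse [[696.9, 40.9], [701.7, -114.1], [562.4, -120.9], [556.8, 36.7]] [629.4 -39.4] sizes [140, 155, 139, 158] yaw front/back [np.float64(2.04254383024583), np.float64(1.7835493182102433)] sides [np.float64(1.707064335980028), np.float64(2.78593861857656)]
fine [[690.5, -146.9], [694.6, -303.3], [555.3, -309.5], [551.9, -151.7]] [ 623.1 -227.9] sizes [139, 156, 139, 158] yaw front/back [np.float64(1.2559753802200915), np.float64(1.4958309520585795)] sides [np.float64(1.9857757203864246), np.float64(2.5527857131089333)]
[(131, np.float64(-13.2)), (136, np.float64(11.6)), (173, np.float64(-10.5)), (176, np.float64(11.2)), (209, np.float64(-14.4)), (213, np.float64(15.2)), (233, np.float64(-19.6)), (237, np.float64(17.5)), (294, np.float64(-19.5))]
227 [0.02070455 0.00031951 0.0042    ]
290 [-0.0144323  -0.00023268  0.0042    ]
134 [0.06491339 0.00101425 0.0042    ]
150 [ 0.05478786  0.00077445 -0.0238    ]
```

```bash
python3 - <<'E'
from h import *
go([.6265,.016,.085],2); go([.6265,.016,.049],2)
E
```

```text
pos [ 0.5599 -0.0412  0.1652] rpy [-1.8e+02  1.0e-01  8.0e-01] w 0.31 t 14.6 F [-0.7  0.2 -1.5]
offset [ 0.4503 -0.3748  0.5341] turn [-0.0001  0.0005 -0.0064]
pos [ 0.5599 -0.0412  0.1652] rpy [-1.8e+02  1.0e-01  8.0e-01] w 0.31 t 14.6 F [-0.7  0.2 -1.5]
offset [ 0.4507 -0.3748  0.7741] turn [-0.0001  0.0005 -0.0064]
```

Request:
{"name": "drive_tool", "arguments": {"motion": [{"offset": [0.25,-0.2,0.1],"turn": [0,0,-0.006],"jaw": 1},{"offset": [0.45,-0.375,0.3],"turn": [0,0,-0.006],"jaw": 1},{"offset": [0.45,-0.375,0.53],"turn": [0,0,-0.006],"jaw": 1},{"offset": [0.45,-0.375,0.53],"turn": [0,0,-0.006],"jaw": 1},{"offset": [0.45,-0.375,0.53],"turn": [0,0,-0.006],"jaw": 1}]}}

```text
time_s: 15.22
position: [0.6261, 0.0157, 0.0868]
tool_rot: [-3.141, 0.001, 0.033]
wrist_force: [-0.2, -0.1, -0.5]
width: 0.307
finger_force: 61.2
```

```bash
python3 - <<'E'
from h import *
c,im=snap('wrist','w8.png'); go([.6265,.016,.049],2)
np.savez('w8.npz',p=status.state()['position'],**c)
E
```

```text
pos [0.6264 0.0157 0.0871] rpy [-180.     0.     1.9] w 0.313 t 15.28 F [-0.4  0.3 -0.6]
offset [ 0.0012 -0.0021  0.2538] turn [-0.0001  0.0002 -0.0006]
```

View pics/w8.png

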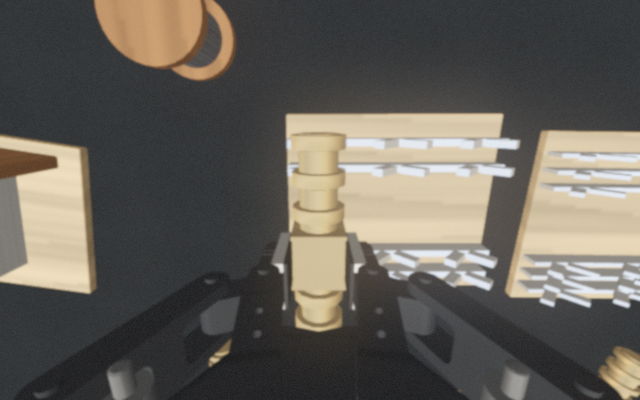

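```bash
python3 - <<'E'
from h import *
c=dict(np.load('w8.npz')); p=c.pop('p')
a=np.radians(2); r=np.array([[np.cos(a),np.sin(a)],[-np.sin(a),np.cos(a)]])
f=lambda px,z:((cast(c,px,z)[:,:2]-p[:2])@r.T*1000).round(1).tolist()
print('base back',f([(287,114),(503,114)],.008))
print('plates z39',f([(386,139),(386,147),(386,165),(386,173)],.039))
im=cv2.imread('pics/w8.png')
cv2.imwrite('pics/c8.png',cv2.resize(im[100:300,270:530],None,fx=3,fy=3,interpolation=cv2.INTER_CUBIC))
E
```

```text
base back [[71.9, 22.9], [71.7, -131.6]]
plates z39 [[56.6, -41.7], [51.6, -42.0], [40.2, -42.8], [35.0, -43.1]]
```

View pics/c8.png

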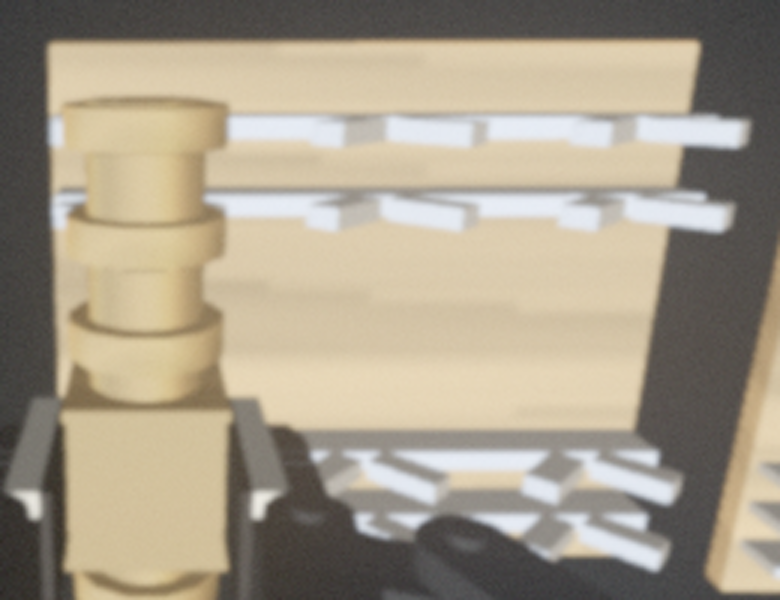

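Request:
{"name": "drive_tool", "arguments": {"motion": [{"offset": [0.011,-0.008,0.08],"turn": [0,0,0],"jaw": 1},{"offset": [0.011,-0.008,0.15],"turn": [0,0,0],"jaw": 1},{"offset": [0.011,-0.008,0.19],"turn": [0,0,0],"jaw": 1},{"offset": [0.011,-0.008,0.22],"turn": [0,0,0],"jaw": 1},{"offset": [0.011,-0.008,0.245],"turn": [0,0,0],"jaw": 1},{"offset": [0.011,-0.008,0.245],"turn": [0,0,0],"jaw": 1}]}}

```text
time_s: 16.02
position: [0.6277, 0.0171, 0.0497]
tool_rot: [-3.142, 0.002, 0.033]
wrist_force: [-6.8, -0.5, 19.7]
width: 0.308
finger_force: 63.8
```

Request:
{"name": "drive_tool", "arguments": {"motion": [{"offset": [0,0,0],"turn": [0,0,0],"jaw": 0.1},{"offset": [0,0,0],"turn": [0,0,0],"jaw": -0.1},{"offset": [0,0,0],"turn": [0,0,0],"jaw": -0.1},{"offset": [0,0,-0.2],"turn": [0,0,0],"jaw": -0.1},{"offset": [0,0,-0.5],"turn": [0,0,0],"jaw": -0.1},{"offset": [0,0,-1],"turn": [0,0,0],"jaw": -0.1},{"offset": [0,0,-1],"turn": [0,0,0],"jaw": -0.1}]}}

```text
time_s: 16.9
position: [0.6292, 0.0173, 0.2023]
tool_rot: [-3.141, -0.003, 0.034]
wrist_force: [-0.6, -0.1, -0.5]
width: 0.551
finger_force: 0.0
```

Request:
{"name": "drive_tool", "arguments": {"motion": [{"offset": [-0.6,0.5,0],"turn": [0,0,0.011],"jaw": -0.5},{"offset": [-0.95,0.98,0],"turn": [0,0,0.011],"jaw": -0.5},{"offset": [-0.95,0.98,0],"turn": [0,0,0.011],"jaw": -0.5},{"offset": [-0.95,0.98,0],"turn": [0,0,0.011],"jaw": -0.5}]}}

```text
time_s: 17.4
position: [0.4883, -0.1372, 0.1988]
tool_rot: [3.141, 0.003, -0.005]
wrist_force: [0.7, 0.1, -0.1]
width: 0.751
finger_force: 0.0
```

```bash
python3 - <<'E'
from h import *
c,im=snap('wrist','w9.png'); go([.432,-.1445,.126],-1)
np.savez('w9.npz',p=status.state()['position'],**c)
screws(c,im)
E
```

```text
pos [ 0.4882 -0.1376  0.1987] rpy [180.    0.2  -0.3] w 0.746 t 17.45 F [-0.8 -3.8 -0.1]
offset [-0.3727  0.0473  0.4862] turn [0.0003 0.0011 0.004 ]
screw [324. 223.] (array([ 429.13140869, -144.20799255]), [32.48699188232422, 139.3753204345703], np.float32(-2.3873901))
screw [126. 220.] (array([432.83319092,  92.09660339]), [50.09849166870117, 135.9661865234375], np.float32(4.286133))
screw [594. 111.] (array([ 555.64025879, -434.18753052]), [55.400787353515625, 134.88014221191406], np.float32(13.5112915))
```

View pics/w9.png

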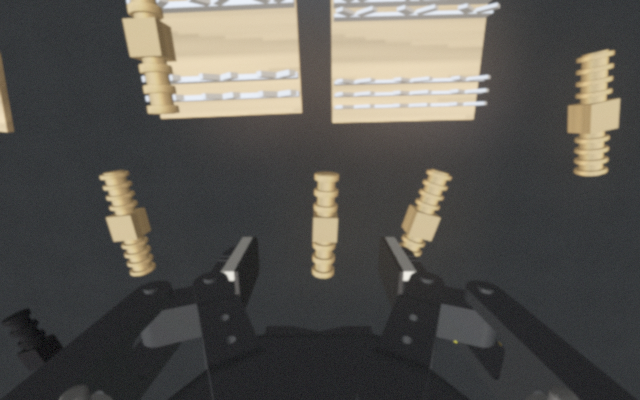

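Screw B lies in the coarse +y lane at (150,55), with the plates visible between its ridges at rows 78 and 97. C is at (325,225), D at (428,212), A at (127,223) and E at (594,115). Next is C.

Request:
{"name": "drive_tool", "arguments": {"motion": [{"offset": [-0.37,0.046,0.3],"turn": [0,0,0.009],"jaw": -0.6},{"offset": [-0.37,0.046,0.7],"turn": [0,0,0.009],"jaw": -0.6},{"offset": [-0.37,0.046,0.9],"turn": [0,0,0.009],"jaw": -0.6},{"offset": [-0.37,0.046,0.9],"turn": [0,0,0.009],"jaw": -0.6}]}}

```text
time_s: 17.95
position: [0.4342, -0.1403, 0.0622]
tool_rot: [-3.14, 0.006, -0.028]
wrist_force: [-0.4, -0.0, 1.3]
width: 0.8
finger_force: 0.0
```

Request:
{"name": "drive_tool", "arguments": {"motion": [{"offset": [0,0,0.15],"turn": [0,0,0],"jaw": -0.6},{"offset": [0,0,0.24],"turn": [0,0,0],"jaw": -0.6},{"offset": [0,0,0.24],"turn": [0,0,0],"jaw": -0.6},{"offset": [0,0,0.24],"turn": [0,0,0],"jaw": 1},{"offset": [0,0,0.24],"turn": [0,0,0],"jaw": 1},{"offset": [0,0,0.24],"turn": [0,0,0],"jaw": 1},{"offset": [0,0,0.24],"turn": [0,0,0],"jaw": 1}], "force": 60}}

```text
time_s: 18.82
position: [0.4349, -0.1413, 0.0288]
tool_rot: [3.141, 0.001, -0.029]
wrist_force: [-1.1, 0.2, 15.5]
width: 0.307
finger_force: 58.5
```

```bash
python3 - <<'E'
from h import *
go([.56,-.096,.16],2)
E
```

```text
pos [ 0.4349 -0.1413  0.0288] rpy [ 1.8e+02  1.0e-01 -1.7e+00] w 0.307 t 18.82 F [-1.1  0.2 15.5]
offset [ 0.8239 -0.3261 -0.8758] turn [ 0.      0.0003 -0.0204]
```

Request:
{"name": "drive_tool", "arguments": {"motion": [{"offset": [0,0,-0.3],"turn": [0,0,0],"jaw": 1},{"offset": [0.3,-0.1,-0.7],"turn": [0,0,-0.02],"jaw": 1},{"offset": [0.6,-0.2,-0.9],"turn": [0,0,-0.02],"jaw": 1},{"offset": [0.82,-0.326,-0.9],"turn": [0,0,-0.02],"jaw": 1},{"offset": [0.82,-0.326,-0.9],"turn": [0,0,-0.02],"jaw": 1},{"offset": [0.82,-0.326,-0.9],"turn": [0,0,-0.02],"jaw": 1}]}}

```text
time_s: 19.58
position: [0.5586, -0.0962, 0.1626]
tool_rot: [-3.141, 0.003, 0.033]
wrist_force: [-0.6, -0.2, 0.5]
width: 0.312
finger_force: 60.6
```

```bash
cat >> h.py <<'E'
def held(c,im,dz,coarse):
    "edge rows down the held screw's centre line, as x (mm) ahead of the TCP on the crest plane"
    s=status.state(); p=s['position']; R=Ro.from_euler('xyz',s['tool_rot'])
    zt=p[2]-dz+.014
    col=int(round(proj(c,[p+R.apply([.03,0,0])])[0,0]))
    g=cv2.GaussianBlur(cv2.cvtColor(im,cv2.COLOR_BGR2GRAY),(1,3),0)
    pr=g[100:310,col-6:col+7].mean(1); d=np.gradient(pr)
    k=[i+100 for i in range(2,208) if abs(d[i])>4 and abs(d[i])==abs(d[i-2:i+3]).max()]
    print([(r,round(float(d[r-100])),round(float(R.inv().apply(cast(c,[(col,r)],zt)-p)[0,0]*1000),1)) for r in k])
def base(c,im,ctr,yaw,p=None):
    "fixed gauge outline: base edges sampled by plank-coloured mask; residual of 4 edges against nominal, gauge frame, mm"
    a=np.radians(yaw); u=np.array([np.cos(a),np.sin(a)]); v=np.array([-u[1],u[0]])
    hsv=cv2.cvtColor(im,cv2.COLOR_BGR2HSV)
    V=cv2.GaussianBlur(hsv[...,2],(3,3),0).astype(np.float32)
    out={}
    for n,e,h,t,w in (('x+',u,70,v,78),('x-',-u,70,v,78),('y+',v,78,u,70),('y-',-v,78,u,70)):
        res=[]
        for f in np.linspace(-.85,.85,18):
            ds=np.arange(-12,12.1,.5)
            P=[[*(np.array(ctr)+(e*(h+d)+t*w*f)/1000),.008] for d in ds]
            q=proj(c,P).astype(np.float32)
            if (q<3).any() or (q[:,0]>636).any() or (q[:,1]>396).any(): continue
            s=cv2.remap(V,q[:,:1],q[:,1:],cv2.INTER_LINEAR).ravel()
            if s[:10].mean()-s[-10:].mean()<60 or s[-10:].max()>110: continue
            res.append(ds[np.argmin(np.gradient(s))])
        out[n]=(len(res),round(float(np.median(res)),1) if res else None, np.round(np.percentile(res,[20,80]),1).tolist() if res else None)
    print(out)
E
python3 - <<'E'
from h import *
c,im=snap('wrist','w10.png'); go([.631,-.096,.09],2)
np.savez('w10.npz',p=status.state()['position'],**c)
held(c,im,.0148,True)
base(c,im,[.6295,-.0395],2); base(c,im,[.623,-.228],1.7)
c7=dict(np.load('w7.npz')); i7=cv2.imread('pics/w7.png'); base(c7,i7,[.6295,-.0395],2); base(c7,i7,[.623,-.228],1.7)
c8=dict(np.load('w8.npz')); c8.pop('p'); i8=cv2.imread('pics/w8.png'); base(c8,i8,[.6295,-.0395],2); base(c8,i8,[.623,-.228],1.7)
E
```

```text
pos [ 0.5585 -0.0965  0.1626] rpy [-180.     0.2    1.9] w 0.307 t 19.62 F [ 0.8 -0.3 -0.1]
offset [0.4848 0.0124 0.4828] turn [-0.      0.001  -0.0007]
[(132, -19, 63.7), (136, 12, 61.9), (172, -11, 45.2), (175, 13, 43.7), (207, -16, 27.7), (211, 17, 25.6), (231, -22, 14.9), (234, 21, 13.3), (290, -23, -19.3), (294, 23, -21.8)]
{'x+': (18, 1.0, [1.0, 1.0]), 'x-': (13, -0.5, [-0.5, 0.1]), 'y+': (0, None, None), 'y-': (18, -1.0, [-1.0, -0.7])}
{'x+': (18, 1.0, [0.5, 1.5]), 'x-': (18, -0.5, [-1.0, -0.5]), 'y+': (18, 1.0, [0.5, 1.5]), 'y-': (12, 0.5, [0.1, 0.9])}
{'x+': (18, 0.8, [0.5, 1.0]), 'x-': (12, 0.0, [-0.5, 0.0]), 'y+': (18, 2.0, [1.5, 5.8]), 'y-': (18, -1.0, [-1.5, 0.8])}
{'x+': (18, 0.5, [0.0, 1.0]), 'x-': (18, 0.0, [-0.5, 0.3]), 'y+': (18, 2.5, [2.0, 3.0]), 'y-': (11, 0.0, [0.0, 0.5])}
{'x+': (18, 1.5, [1.2, 1.5]), 'x-': (7, -9.0, [-9.4, -1.6]), 'y+': (13, 1.5, [1.5, 1.5]), 'y-': (12, -1.5, [-1.5, -1.1])}
{'x+': (7, 1.5, [1.5, 1.9]), 'x-': (11, 1.5, [-1.0, 4.5]), 'y+': (18, 5.5, [5.0, 6.0]), 'y-': (0, None, None)}
```

Request:
{"name": "drive_tool", "arguments": {"motion": [{"offset": [0.3,0,0.2],"turn": [0,0,0],"jaw": 1},{"offset": [0.503,0,0.4],"turn": [0,0,0],"jaw": 1},{"offset": [0.503,0,0.5],"turn": [0,0,0],"jaw": 1},{"offset": [0.503,0,0.5],"turn": [0,0,0],"jaw": 1},{"offset": [0.503,0,0.5],"turn": [0,0,0],"jaw": 1}]}}

```text
time_s: 20.25
position: [0.6343, -0.0939, 0.0887]
tool_rot: [3.142, 0.001, 0.033]
wrist_force: [-0.4, 0.1, -0.3]
width: 0.301
finger_force: 60.6
```

```bash
python3 - <<'E'
from h import *
c,im=snap('wrist'); go([.6338,-.0943,.0548],2); held(c,im,.0148,True)
base(c,im,[.6302,-.0383],2); base(c,im,[.6237,-.2274],1.7)
E
```

```text
pos [ 0.6345 -0.0938  0.0888] rpy [-180.     0.     1.9] w 0.308 t 20.3 F [-0.3  0.1 -0.5]
offset [-0.0047  0.0035  0.2269] turn [-0.      0.0003 -0.0006]
[(120, 39, 68.7), (132, -17, 63.4), (136, 13, 61.6), (172, -11, 44.8), (175, 12, 43.4), (207, -16, 27.4), (211, 17, 25.3), (231, -22, 14.6), (234, 20, 13.0), (290, -23, -19.5), (294, 23, -22.0)]
{'x+': (18, 0.5, [0.5, 0.5]), 'x-': (4, -6.2, [-8.7, -1.8]), 'y+': (0, None, None), 'y-': (12, 0.0, [0.0, 0.0])}
{'x+': (18, 0.5, [0.0, 1.0]), 'x-': (8, 1.0, [-3.1, 2.6]), 'y+': (16, 0.5, [0.5, 1.0]), 'y-': (11, 1.0, [1.0, 1.5])}
```

Well aligned (within 1 mm). Lower, release and lift.

Request:
{"name": "drive_tool", "arguments": {"motion": [{"offset": [-0.003,0.003,0.07],"turn": [0,0,0],"jaw": 1},{"offset": [-0.003,0.003,0.13],"turn": [0,0,0],"jaw": 1},{"offset": [-0.003,0.003,0.17],"turn": [0,0,0],"jaw": 1},{"offset": [-0.003,0.003,0.2],"turn": [0,0,0],"jaw": 1},{"offset": [-0.003,0.003,0.215],"turn": [0,0,0],"jaw": 1},{"offset": [-0.003,0.003,0.225],"turn": [0,0,0],"jaw": 1},{"offset": [-0.003,0.003,0.225],"turn": [0,0,0],"jaw": 1}]}}

```text
time_s: 21.18
position: [0.6343, -0.0947, 0.0547]
tool_rot: [3.141, 0.001, 0.033]
wrist_force: [-4.6, -3.1, 11.9]
width: 0.307
finger_force: 62.0
```

Request:
{"name": "drive_tool", "arguments": {"motion": [{"offset": [0,0,0],"turn": [0,0,0],"jaw": 0.1},{"offset": [0,0,0],"turn": [0,0,0],"jaw": -0.1},{"offset": [0,0,0],"turn": [0,0,0],"jaw": -0.1},{"offset": [0,0,-0.2],"turn": [0,0,0],"jaw": -0.1},{"offset": [0,0,-0.5],"turn": [0,0,0],"jaw": -0.1},{"offset": [0,0,-1],"turn": [0,0,0],"jaw": -0.1},{"offset": [0,0,-1],"turn": [0,0,0],"jaw": -0.1}]}}

```text
time_s: 22.05
position: [0.6355, -0.0941, 0.2076]
tool_rot: [3.141, -0.003, 0.034]
wrist_force: [-0.8, 0.8, -0.8]
width: 0.548
finger_force: 0.0
```

```bash
python3 - <<'E'
from h import *
t,im=snap('top','top11.png'); go([.438,-.2595,.2],-16)
for q in blobs(im,(8,40,100),(35,255,255),120,600):
    a=axis(t,q,.014)
    if 120<a[1][1]<150: print(q.reshape(-1,2).mean(0).round(),a)
E
```

```text
pos [ 0.6353 -0.094   0.207 ] rpy [ 1.8e+02 -1.0e-01  1.9e+00] w 0.551 t 22.1 F [ 0.1 -0.4  2.6]
offset [-1.3515  1.0583  0.0444] turn [ 0.     -0.0007  0.0996]
[400. 283.] (array([ 283.16027832, -330.56500244]), [33.9605712890625, 135.2664794921875], np.float32(54.74797))
[377. 231.] (array([ 438.3086853 , -260.14208984]), [32.67073440551758, 134.35092163085938], np.float32(-17.13314))
[432. 195.] (array([ 559.2230835 , -433.91503906]), [40.39836883544922, 133.1221160888672], np.float32(12.703079))
```

Request:
{"name": "drive_tool", "arguments": {"motion": [{"offset": [-0.4,0.3,0],"turn": [0,0,0],"jaw": -0.6},{"offset": [-0.95,0.6,0],"turn": [0,0,0],"jaw": -0.6},{"offset": [-0.95,0.6,0],"turn": [0,0,0],"jaw": -0.6}]}}

```text
time_s: 22.48
position: [0.4923, -0.1898, 0.2031]
tool_rot: [-3.141, 0.004, 0.033]
wrist_force: [1.4, -0.7, 0.8]
width: 0.8
finger_force: 0.0
```

Request:
{"name": "drive_tool", "arguments": {"motion": [{"offset": [-0.4,0.46,0.3],"turn": [0,0,0.05],"jaw": -0.6},{"offset": [-0.4,0.46,0.6],"turn": [0,0,0.1],"jaw": -0.6},{"offset": [-0.4,0.46,0.6],"turn": [0,0,0.1],"jaw": -0.6},{"offset": [-0.4,0.46,0.6],"turn": [0,0,0.1],"jaw": -0.6}]}}

```text
time_s: 22.98
position: [0.4371, -0.2591, 0.1137]
tool_rot: [-3.141, 0.003, -0.279]
wrist_force: [1.4, -0.2, -0.0]
width: 0.801
finger_force: 0.0
```

```bash
python3 - <<'E'
from h import *
c,im=snap('wrist','w12.png'); go([.438,-.2595,.026],-16); screws(c,im)
E
```

```text
pos [ 0.4377 -0.2589  0.1144] rpy [-1.80e+02  1.00e-01 -1.59e+01] w 0.798 t 23.02 F [0.5 0.9 0.8]
offset [0.0038 0.0034 0.5894] turn [-0.      0.0006  0.0003]
screw [317. 196.] (array([ 433.44216919, -256.43869019]), [31.920194625854492, 135.91738891601562], np.float32(-14.943954))
```

Request:
{"name": "drive_tool", "arguments": {"motion": [{"offset": [0,0,0.3],"turn": [0,0,-0.004],"jaw": -0.6},{"offset": [0,0,0.5],"turn": [0,0,-0.004],"jaw": -0.6},{"offset": [0,0,0.59],"turn": [0,0,-0.004],"jaw": -0.6},{"offset": [0,0,0.59],"turn": [0,0,-0.004],"jaw": -0.6},{"offset": [0,0,0.59],"turn": [0,0,-0.004],"jaw": 1},{"offset": [0,0,0.59],"turn": [0,0,-0.004],"jaw": 1},{"offset": [0,0,0.59],"turn": [0,0,-0.004],"jaw": 1},{"offset": [0,0,0.59],"turn": [0,0,-0.004],"jaw": 1}], "force": 60}}

```text
time_s: 24.02
position: [0.4373, -0.2597, 0.0267]
tool_rot: [3.141, 0.001, -0.268]
wrist_force: [-1.4, 1.7, 14.8]
width: 0.313
finger_force: 58.7
```

```bash
python3 - <<'E'
from h import *
go([.555,-.228,.165],1.7)
E
```

```text
pos [ 0.4373 -0.2597  0.0267] rpy [180.    0.  -15.4] w 0.313 t 24.02 F [-1.4  1.7 14.8]
offset [ 0.7    -0.4111 -0.9227] turn [ 0.0001  0.0003 -0.0948]
```

Request:
{"name": "drive_tool", "arguments": {"motion": [{"offset": [0,0,-0.3],"turn": [0,0,0],"jaw": 1},{"offset": [0.2,-0.1,-0.7],"turn": [0,0,-0.04],"jaw": 1},{"offset": [0.4,-0.25,-0.93],"turn": [0,0,-0.095],"jaw": 1},{"offset": [0.7,-0.41,-0.93],"turn": [0,0,-0.095],"jaw": 1},{"offset": [0.7,-0.41,-0.93],"turn": [0,0,-0.095],"jaw": 1},{"offset": [0.7,-0.41,-0.93],"turn": [0,0,-0.095],"jaw": 1}]}}

```text
time_s: 24.78
position: [0.5541, -0.2283, 0.1649]
tool_rot: [-3.142, 0.003, 0.03]
wrist_force: [0.3, 0.3, -1.0]
width: 0.306
finger_force: 60.7
```

```bash
python3 - <<'E'
from h import *
c,im=snap('wrist','w13.png'); go([.6237,-.2274,.09],1.7); held(c,im,.0127,0)
base(c,im,[.6237,-.2274],1.7);base(c,im,[.6237,-.2274],2.5)
E
```

```text
pos [ 0.5539 -0.2285  0.165 ] rpy [-180.     0.2    1.7] w 0.309 t 24.82 F [-0.3 -1.2  0.1]
offset [0.4666 0.0064 0.4985] turn [-0.      0.0009  0.    ]
[(131, -14, 64.3), (139, 7, 60.8), (162, -11, 50.3), (165, 9, 48.9), (186, -16, 38.9), (189, 15, 37.4), (210, -18, 26.9), (213, 18, 25.4), (231, -22, 15.9), (234, 21, 14.3), (293, -24, -19.6), (297, 23, -22.1)]
{'x+': (18, 0.0, [-0.3, 0.5]), 'x-': (11, 0.5, [0.0, 1.0]), 'y+': (18, -0.5, [-1.0, 3.3]), 'y-': (18, 1.5, [1.0, 5.3])}
{'x+': (18, 0.0, [-0.8, 1.3]), 'x-': (11, 0.5, [-0.5, 2.0]), 'y+': (18, -0.2, [-1.0, 2.0]), 'y-': (17, 1.5, [1.0, 3.0])}
```

Request:
{"name": "drive_tool", "arguments": {"motion": [{"offset": [0.3,0.01,0.2],"turn": [0,0,0],"jaw": 1},{"offset": [0.471,0.01,0.4],"turn": [0,0,0],"jaw": 1},{"offset": [0.471,0.01,0.5],"turn": [0,0,0],"jaw": 1},{"offset": [0.471,0.01,0.5],"turn": [0,0,0],"jaw": 1},{"offset": [0.471,0.01,0.5],"turn": [0,0,0],"jaw": 1}]}}

```text
time_s: 25.45
position: [0.625, -0.2281, 0.0911]
tool_rot: [3.141, 0.001, 0.03]
wrist_force: [-0.2, -0.2, -0.9]
width: 0.31
finger_force: 60.7
```

```bash
python3 - <<'E'
from h import *
c,im=snap('wrist','w14.png'); go([.6244,-.2281,.0527],1.7); held(c,im,.0127,0)
base(c,im,[.6236,-.2281],1.7)
E
```

```text
pos [ 0.6252 -0.228   0.0912] rpy [180.    0.    1.7] w 0.307 t 25.5 F [-0.3  1.1 -1. ]
offset [-0.005   0.0005  0.2565] turn [0.0001 0.0003 0.    ]
[(119, 37, 69.1), (133, 13, 63.0), (139, 7, 60.4), (162, -11, 49.9), (165, 9, 48.5), (186, -15, 38.5), (189, 14, 37.0), (210, -18, 26.5), (213, 17, 25.0), (231, -22, 15.5), (234, 20, 13.9), (293, -24, -20.0), (297, 23, -22.4)]
{'x+': (18, 0.5, [0.0, 1.0]), 'x-': (2, -7.8, [-7.9, -7.6]), 'y+': (16, 0.0, [-0.5, 3.5]), 'y-': (14, 0.5, [0.0, 1.0])}
```

Request:
{"name": "drive_tool", "arguments": {"motion": [{"offset": [0,0,0.08],"turn": [0,0,0],"jaw": 1},{"offset": [0,0,0.15],"turn": [0,0,0],"jaw": 1},{"offset": [0,0,0.19],"turn": [0,0,0],"jaw": 1},{"offset": [0,0,0.22],"turn": [0,0,0],"jaw": 1},{"offset": [0,0,0.24],"turn": [0,0,0],"jaw": 1},{"offset": [0,0,0.255],"turn": [0,0,0],"jaw": 1},{"offset": [0,0,0.255],"turn": [0,0,0],"jaw": 1}]}}

```text
time_s: 26.38
position: [0.6257, -0.2288, 0.0528]
tool_rot: [3.14, 0.0, 0.03]
wrist_force: [-2.3, -4.3, 12.7]
width: 0.308
finger_force: 62.3
```

Request:
{"name": "drive_tool", "arguments": {"motion": [{"offset": [0,0,0],"turn": [0,0,0],"jaw": 0.1},{"offset": [0,0,0],"turn": [0,0,0],"jaw": -0.1},{"offset": [0,0,0],"turn": [0,0,0],"jaw": -0.1},{"offset": [0,0,-0.2],"turn": [0,0,0],"jaw": -0.1},{"offset": [0,0,-0.5],"turn": [0,0,0],"jaw": -0.1},{"offset": [0,0,-1],"turn": [0,0,0],"jaw": -0.1},{"offset": [0,0,-1],"turn": [0,0,0],"jaw": -0.1}]}}

```text
time_s: 27.25
position: [0.6266, -0.2278, 0.2055]
tool_rot: [3.14, -0.003, 0.031]
wrist_force: [0.8, 0.2, 0.3]
width: 0.55
finger_force: 0.0
```

Request:
{"name": "drive_tool", "arguments": {"motion": [{"offset": [-0.3,0.4,0],"turn": [0,0,0],"jaw": -0.6},{"offset": [-0.48,0.8,0],"turn": [0,0,-0.03],"jaw": -0.6},{"offset": [-0.48,0.9,0],"turn": [0,0,-0.062],"jaw": -0.6},{"offset": [-0.48,0.9,0],"turn": [0,0,-0.062],"jaw": -0.6},{"offset": [-0.48,0.9,0],"turn": [0,0,-0.062],"jaw": -0.6}]}}

```text
time_s: 27.88
position: [0.558, -0.3635, 0.2011]
tool_rot: [-3.14, 0.002, 0.225]
wrist_force: [-0.4, -0.4, -0.1]
width: 0.799
finger_force: 0.0
```

```bash
python3 - <<'E'
from h import *
c,im=snap('wrist','w15.png'); go([.559,-.434,.06],12.8); screws(c,im)
t,im=snap('top','top15.png')
for q in blobs(im,(8,40,100),(35,255,255),120,600):
    a=axis(t,q,.014)
    if 120<a[1][1]<150: print(q.reshape(-1,2).mean(0).round(),a)
E
```

```text
pos [ 0.5581 -0.3633  0.2013] rpy [-1.799e+02  1.000e-01  1.290e+01] w 0.8 t 27.93 F [-0.4 -0.1 -0.3]
offset [-0.0981  0.4623  0.9413] turn [-0.0005  0.0006  0.0007]
screw [630. 359.] (array([ 398.08676147, -839.29888916]), [44.92743682861328, 133.38211059570312], np.float32(30.364006))
screw [376. 189.] (array([ 555.9675293 , -433.09872437]), [36.82803726196289, 134.58441162109375], np.float32(12.466759))
[266. 229.] (array([437.33459473,  90.39868164]), [31.700305938720703, 130.34068298339844], np.float32(2.9676437))
```

Request:
{"name": "drive_tool", "arguments": {"motion": [{"offset": [-0.098,0.46,0.3],"turn": [0,0,0],"jaw": -0.6},{"offset": [-0.098,0.46,0.7],"turn": [0,0,0],"jaw": -0.6},{"offset": [-0.098,0.46,0.94],"turn": [0,0,0],"jaw": -0.6},{"offset": [-0.098,0.46,0.94],"turn": [0,0,0],"jaw": -0.6}]}}

```text
time_s: 28.48
position: [0.5575, -0.4333, 0.0577]
tool_rot: [-3.137, 0.005, 0.226]
wrist_force: [0.1, 0.2, 1.7]
width: 0.801
finger_force: 0.0
```

Request:
{"name": "drive_tool", "arguments": {"motion": [{"offset": [0,0,0.15],"turn": [0,0,0],"jaw": -0.6},{"offset": [0,0,0.23],"turn": [0,0,0],"jaw": -0.6},{"offset": [0,0,0.23],"turn": [0,0,0],"jaw": -0.6},{"offset": [0,0,0.23],"turn": [0,0,0],"jaw": 1},{"offset": [0,0,0.23],"turn": [0,0,0],"jaw": 1},{"offset": [0,0,0.23],"turn": [0,0,0],"jaw": 1},{"offset": [0,0,0.23],"turn": [0,0,0],"jaw": 1}], "force": 60}}

```text
time_s: 29.35
position: [0.5587, -0.4353, 0.0271]
tool_rot: [3.141, 0.001, 0.225]
wrist_force: [-1.8, 1.8, 6.5]
width: 0.31
finger_force: 59.9
```

```bash
python3 - <<'E'
from h import *
go([.555,-.284,.165],1.7)
E
```

```text
pos [ 0.5587 -0.4353  0.0271] rpy [1.80e+02 1.00e-01 1.29e+01] w 0.31 t 29.35 F [-1.8  1.8  6.5]
offset [ 0.2003 -0.9886 -0.9201] turn [0.0001 0.0004 0.0622]
```

Request:
{"name": "drive_tool", "arguments": {"motion": [{"offset": [0,0,-0.35],"turn": [0,0,0],"jaw": 1},{"offset": [0,-0.1,-0.75],"turn": [0,0,0.02],"jaw": 1},{"offset": [0.1,-0.4,-0.92],"turn": [0,0,0.062],"jaw": 1},{"offset": [0.2,-0.75,-0.92],"turn": [0,0,0.062],"jaw": 1},{"offset": [0.2,-0.985,-0.92],"turn": [0,0,0.062],"jaw": 1},{"offset": [0.2,-0.985,-0.92],"turn": [0,0,0.062],"jaw": 1},{"offset": [0.2,-0.985,-0.92],"turn": [0,0,0.062],"jaw": 1}]}}

```text
time_s: 30.22
position: [0.5549, -0.2852, 0.1644]
tool_rot: [3.141, 0.002, 0.03]
wrist_force: [0.2, -0.7, -0.8]
width: 0.306
finger_force: 59.5
```

```bash
python3 - <<'E'
from h import *
c,im=snap('wrist','w16.png'); go([.6257,-.2841,.09],1.7); held(c,im,.0131,0)
base(c,im,[.6240,-.2281],1.7)
E
```

```text
pos [ 0.5548 -0.2854  0.1642] rpy [1.8e+02 1.0e-01 1.7e+00] w 0.31 t 30.27 F [-0.3 -0.5 -1. ]
offset [0.4737 0.0047 0.494 ] turn [ 0.0001  0.0006 -0.0001]
[(129, -14, 65.1), (132, 12, 63.7), (137, 6, 61.5), (160, -12, 51.1), (163, 11, 49.7), (184, -14, 39.6), (187, 13, 38.2), (208, -18, 27.6), (211, 18, 26.1), (229, -23, 16.6), (232, 21, 15.0), (291, -24, -18.9), (295, 24, -21.4)]
{'x+': (18, 0.5, [-0.5, 2.3]), 'x-': (13, 1.0, [0.0, 3.7]), 'y+': (12, -0.5, [-0.5, 0.0]), 'y-': (18, 1.0, [0.5, 1.5])}
```

Request:
{"name": "drive_tool", "arguments": {"motion": [{"offset": [0.3,0.007,0.2],"turn": [0,0,0],"jaw": 1},{"offset": [0.47,0.007,0.4],"turn": [0,0,0],"jaw": 1},{"offset": [0.47,0.007,0.5],"turn": [0,0,0],"jaw": 1},{"offset": [0.47,0.007,0.5],"turn": [0,0,0],"jaw": 1},{"offset": [0.47,0.007,0.5],"turn": [0,0,0],"jaw": 1}]}}

```text
time_s: 30.9
position: [0.6251, -0.2841, 0.0903]
tool_rot: [3.141, 0.001, 0.03]
wrist_force: [-0.0, -0.2, -0.4]
width: 0.307
finger_force: 59.5
```

```bash
python3 - <<'E'
from h import *
c,im=snap('wrist','w17.png'); go([.6258,-.2845,.0531],1.7); held(c,im,.0131,0)
base(c,im,[.6240,-.2281],1.7)
E
```

```text
pos [ 0.6252 -0.2841  0.0904] rpy [180.    0.    1.7] w 0.305 t 30.95 F [0.1 0.5 0.2]
offset [0.004  0.0029 0.2489] turn [ 0.0002  0.0002 -0.    ]
[(117, 38, 70.0), (129, -13, 64.8), (132, 12, 63.5), (137, 6, 61.3), (160, -12, 50.8), (163, 11, 49.4), (184, -14, 39.4), (187, 13, 38.0), (208, -18, 27.5), (211, 17, 25.9), (229, -23, 16.5), (232, 21, 14.9), (291, -24, -18.9), (295, 24, -21.4)]
{'x+': (18, 0.0, [-0.5, 0.5]), 'x-': (5, -4.5, [-5.2, -0.4]), 'y+': (11, -0.5, [-0.5, 0.0]), 'y-': (13, 1.0, [0.5, 1.0])}
```

Request:
{"name": "drive_tool", "arguments": {"motion": [{"offset": [0.004,0.004,0.08],"turn": [0,0,0],"jaw": 1},{"offset": [0.004,0.004,0.15],"turn": [0,0,0],"jaw": 1},{"offset": [0.004,0.004,0.19],"turn": [0,0,0],"jaw": 1},{"offset": [0.004,0.004,0.22],"turn": [0,0,0],"jaw": 1},{"offset": [0.004,0.004,0.238],"turn": [0,0,0],"jaw": 1},{"offset": [0.004,0.004,0.248],"turn": [0,0,0],"jaw": 1},{"offset": [0.004,0.004,0.248],"turn": [0,0,0],"jaw": 1}]}}

```text
time_s: 31.82
position: [0.6261, -0.2848, 0.0531]
tool_rot: [3.14, 0.001, 0.03]
wrist_force: [-2.3, -2.1, 12.0]
width: 0.304
finger_force: 61.1
```

Request:
{"name": "drive_tool", "arguments": {"motion": [{"offset": [0,0,0],"turn": [0,0,0],"jaw": 0.1},{"offset": [0,0,0],"turn": [0,0,0],"jaw": 0},{"offset": [0,0,0],"turn": [0,0,0],"jaw": 0},{"offset": [0,0,-0.2],"turn": [0,0,0],"jaw": 0},{"offset": [0,0,-0.5],"turn": [0,0,0],"jaw": 0},{"offset": [0,0,-1],"turn": [0,0,0],"jaw": 0},{"offset": [0,0,-1],"turn": [0,0,0],"jaw": 0}]}}

```text
time_s: 32.7
position: [0.6272, -0.2844, 0.2059]
tool_rot: [3.139, -0.003, 0.03]
wrist_force: [-0.4, 0.1, 0.2]
width: 0.499
finger_force: 0.0
```

Request:
{"name": "drive_tool", "arguments": {"motion": [{"offset": [-0.3,-0.3,0],"turn": [0,0,0],"jaw": -0.6},{"offset": [-0.6,-0.75,0],"turn": [0,0,0],"jaw": -0.6},{"offset": [-0.6,-0.85,0],"turn": [0,0,0],"jaw": -0.6}]}}

```text
time_s: 33.08
position: [0.5304, -0.1576, 0.2019]
tool_rot: [-3.141, 0.003, 0.03]
wrist_force: [1.8, 0.8, -0.1]
width: 0.802
finger_force: 0.0
```

Request:
{"name": "drive_tool", "arguments": {"motion": [{"offset": [-0.3,-0.4,0],"turn": [0,0,0],"jaw": -0.6},{"offset": [-0.6,-0.8,0],"turn": [0,0,-0.01],"jaw": -0.6},{"offset": [-0.6,-0.85,0],"turn": [0,0,-0.01],"jaw": -0.6}]}}

```text
time_s: 33.45
position: [0.4364, -0.0325, 0.2022]
tool_rot: [-3.141, 0.003, 0.064]
wrist_force: [1.5, -0.9, 0.6]
width: 0.802
finger_force: 0.0
```

Request:
{"name": "drive_tool", "arguments": {"motion": [{"offset": [0,-0.4,0.2],"turn": [0,0,0],"jaw": -0.6},{"offset": [0,-0.84,0.5],"turn": [0,0,0],"jaw": -0.6},{"offset": [0,-0.84,0.5],"turn": [0,0,0],"jaw": -0.6},{"offset": [0,-0.84,0.5],"turn": [0,0,0],"jaw": -0.6}]}}

```text
time_s: 33.95
position: [0.4298, 0.0922, 0.1264]
tool_rot: [-3.141, 0.004, 0.064]
wrist_force: [-0.3, -0.2, 0.4]
width: 0.8
finger_force: 0.0
```

```bash
python3 - <<'E'
from h import *
c,im=snap('wrist','w18.png'); screws(c,im)
for q in blobs(im,(8,40,100),(35,255,255),300,20000): print(cv2.boundingRect(q),cv2.contourArea(q),axis(c,q,.014))
go([.4373,.0905,.026],3.5)
E
```

```text
screw [321. 184.] (array([433.7673645 ,  90.56840515]), [32.038482666015625, 135.05015563964844], np.float32(4.8792267))
screw [101.  17.] (array([555.18597412, 270.95071411]), [34.53374099731445, 142.7942657470703], np.float32(-86.305))
(302, 115, 38, 147) 4429.5 (array([433.7673645 ,  90.56840515]), [32.038482666015625, 135.05015563964844], np.float32(4.8792267))
(395, 0, 245, 73) 11800.5 (array([568.81036377, -56.20037842]), [49.715755462646484, 196.10093688964844], np.float32(-86.273926))
(0, 0, 188, 52) 6153.0 (array([555.18597412, 270.95071411]), [34.53374099731445, 142.7942657470703], np.float32(-86.305))
pos [0.4302 0.0911 0.1271] rpy [180.    0.2   3.6] w 0.801 t 34.0 F [-0.5 -0.1  0.2]
offset [0.049  0.0068 0.6736] turn [0.     0.0009 0.0004]
```

Request:
{"name": "drive_tool", "arguments": {"motion": [{"offset": [0.049,0.006,0.3],"turn": [0,0,-0.007],"jaw": -0.6},{"offset": [0.049,0.006,0.55],"turn": [0,0,-0.007],"jaw": -0.6},{"offset": [0.049,0.006,0.67],"turn": [0,0,-0.007],"jaw": -0.6},{"offset": [0.049,0.006,0.67],"turn": [0,0,-0.007],"jaw": -0.6},{"offset": [0.049,0.006,0.67],"turn": [0,0,-0.007],"jaw": 1},{"offset": [0.049,0.006,0.67],"turn": [0,0,-0.007],"jaw": 1},{"offset": [0.049,0.006,0.67],"turn": [0,0,-0.007],"jaw": 1},{"offset": [0.049,0.006,0.67],"turn": [0,0,-0.007],"jaw": 1}], "force": 60}}

```text
time_s: 35.0
position: [0.438, 0.0908, 0.0279]
tool_rot: [-3.141, 0.0, 0.084]
wrist_force: [0.1, -1.8, 18.0]
width: 0.31
finger_force: 58.3
```

```bash
python3 - <<'E'
from h import *
go([.555,-.172,.165],1.7)
E
```

```text
pos [0.438  0.0908 0.0279] rpy [-180.     0.     4.8] w 0.31 t 35.0 F [ 0.1 -1.8 18. ]
offset [ 0.6298  1.8108 -0.9155] turn [-0.0002  0.0002  0.0172]
```

Request:
{"name": "drive_tool", "arguments": {"motion": [{"offset": [0,0,-0.35],"turn": [0,0,0],"jaw": 1},{"offset": [0,0.1,-0.75],"turn": [0,0,0],"jaw": 1},{"offset": [0.1,0.5,-0.93],"turn": [0,0,0],"jaw": 1},{"offset": [0.3,0.9,-0.93],"turn": [0,0,0],"jaw": 1},{"offset": [0.3,0.9,-0.93],"turn": [0,0,0],"jaw": 1}]}}

```text
time_s: 35.62
position: [0.4952, -0.0438, 0.167]
tool_rot: [3.14, 0.0, 0.079]
wrist_force: [-1.3, 0.2, -0.5]
width: 0.303
finger_force: 60.8
```

Request:
{"name": "drive_tool", "arguments": {"motion": [{"offset": [0.15,0.4,0],"turn": [0,0,0.017],"jaw": 1},{"offset": [0.33,0.8,0],"turn": [0,0,0.017],"jaw": 1},{"offset": [0.33,0.91,0],"turn": [0,0,0.017],"jaw": 1},{"offset": [0.33,0.91,0],"turn": [0,0,0.017],"jaw": 1},{"offset": [0.33,0.91,0],"turn": [0,0,0.017],"jaw": 1}]}}

```text
time_s: 36.25
position: [0.5546, -0.17, 0.1661]
tool_rot: [-3.14, 0.002, 0.032]
wrist_force: [0.1, 0.1, 0.0]
width: 0.308
finger_force: 60.8
```

```bash
python3 - <<'E'
from h import *
c,im=snap('wrist','w19.png'); go([.6223,-.1724,.09],1.7); held(c,im,.0139,0)
base(c,im,[.6240,-.2284],1.7)
E
```

```text
pos [ 0.5547 -0.17    0.1662] rpy [-1.799e+02  1.000e-01  1.900e+00] w 0.304 t 36.3 F [-0.  -0.5 -0.3]
offset [0.4509 0.031  0.5067] turn [-0.0003  0.0007  0.0009]
[(132, -17, 63.5), (135, 15, 62.2), (140, 6, 60.0), (163, -13, 49.4), (166, 12, 48.0), (187, -15, 37.8), (190, 14, 36.3), (210, -18, 26.2), (214, 17, 24.1), (231, -22, 15.1), (234, 20, 13.5), (293, -24, -20.7), (297, 23, -23.2)]
{'x+': (18, 0.5, [-0.3, 3.4]), 'x-': (14, 1.8, [0.8, 4.5]), 'y+': (14, 0.5, [0.0, 2.2]), 'y-': (0, None, None)}
```

Request:
{"name": "drive_tool", "arguments": {"motion": [{"offset": [0.3,0.03,0.2],"turn": [0,0,0],"jaw": 1},{"offset": [0.46,0.03,0.4],"turn": [0,0,0],"jaw": 1},{"offset": [0.46,0.03,0.5],"turn": [0,0,0],"jaw": 1},{"offset": [0.46,0.03,0.5],"turn": [0,0,0],"jaw": 1},{"offset": [0.46,0.03,0.5],"turn": [0,0,0],"jaw": 1}]}}

```text
time_s: 36.92
position: [0.6238, -0.1741, 0.0921]
tool_rot: [3.141, 0.001, 0.031]
wrist_force: [-0.9, 0.3, -0.8]
width: 0.304
finger_force: 60.8
```

```bash
python3 - <<'E'
from h import *
c,im=snap('wrist','w20.png'); go([.6242,-.1724,.0539],1.7); held(c,im,.0139,0)
base(c,im,[.6240,-.2284],1.7)
E
```

```text
pos [ 0.6239 -0.1742  0.0922] rpy [180.    0.    1.7] w 0.307 t 36.98 F [-0.3 -0.2 -0.8]
offset [ 0.0025 -0.012   0.2554] turn [0.0001 0.0002 0.0002]
[(118, 33, 69.6), (132, -17, 63.5), (135, 15, 62.2), (140, 6, 59.9), (163, -13, 49.4), (166, 12, 47.9), (187, -14, 37.8), (190, 14, 36.3), (210, -17, 26.2), (214, 17, 24.1), (231, -22, 15.1), (234, 19, 13.5), (293, -24, -20.7), (297, 23, -23.2)]
{'x+': (18, 0.0, [-0.5, 0.5]), 'x-': (5, -5.0, [-6.2, -0.5]), 'y+': (13, 0.0, [-0.5, 0.0]), 'y-': (0, None, None)}
```

Request:
{"name": "drive_tool", "arguments": {"motion": [{"offset": [0.002,-0.012,0.08],"turn": [0,0,0],"jaw": 1},{"offset": [0.002,-0.012,0.15],"turn": [0,0,0],"jaw": 1},{"offset": [0.002,-0.012,0.19],"turn": [0,0,0],"jaw": 1},{"offset": [0.002,-0.012,0.22],"turn": [0,0,0],"jaw": 1},{"offset": [0.002,-0.012,0.24],"turn": [0,0,0],"jaw": 1},{"offset": [0.002,-0.012,0.254],"turn": [0,0,0],"jaw": 1},{"offset": [0.002,-0.012,0.254],"turn": [0,0,0],"jaw": 1}]}}

```text
time_s: 37.85
position: [0.6242, -0.173, 0.0539]
tool_rot: [3.141, 0.001, 0.03]
wrist_force: [-5.0, -0.5, 17.7]
width: 0.307
finger_force: 62.8
```

Request:
{"name": "drive_tool", "arguments": {"motion": [{"offset": [0,0,0],"turn": [0,0,0],"jaw": 0.1},{"offset": [0,0,0],"turn": [0,0,0],"jaw": 0},{"offset": [0,0,0],"turn": [0,0,0],"jaw": 0},{"offset": [0,0,-0.2],"turn": [0,0,0],"jaw": 0},{"offset": [0,0,-0.5],"turn": [0,0,0],"jaw": 0},{"offset": [0,0,-1],"turn": [0,0,0],"jaw": 0},{"offset": [0,0,-1],"turn": [0,0,0],"jaw": 0}]}}

```text
time_s: 38.72
position: [0.6254, -0.1728, 0.2066]
tool_rot: [3.14, -0.003, 0.03]
wrist_force: [-0.0, -0.4, -1.3]
width: 0.501
finger_force: 0.0
```

Request:
{"name": "drive_tool", "arguments": {"motion": [{"offset": [-0.4,-0.2,0],"turn": [0,0,0],"jaw": 0},{"offset": [-0.55,-0.27,0.2],"turn": [0,0,0],"jaw": 0},{"offset": [-0.55,-0.27,0.2],"turn": [0,0,0],"jaw": 0},{"offset": [-0.55,-0.27,0.2],"turn": [0,0,0],"jaw": 0}]}}

```text
time_s: 39.22
position: [0.5412, -0.1347, 0.1729]
tool_rot: [-3.142, 0.001, 0.03]
wrist_force: [0.8, -0.7, -0.6]
width: 0.499
finger_force: 0.0
```

```bash
python3 - <<'E'
from h import *
c,im=snap('wrist','w21.png'); s,sc=snap('scene','s21.png'); t,tp=snap('top','t21.png')
a=np.radians
for n,ctr,yaw,ls in (('coarse',[.6302,-.0383],2,(56,-56)),('fine',[.6240,-.2284],1.7,(56,0,-56))):
    u=np.array([np.cos(a(yaw)),np.sin(a(yaw))]); v=np.array([-u[1],u[0]])
    for l in ls: print(n,l,proj(c,[[*(np.array(ctr)+v*l/1000),.054]]).round())
# left: wrist view, enlarged; right: tube/keeper in scene & top
w=cv2.resize(im[0:260,60:560],(800,416)); r=cv2.hconcat([cv2.resize(sc[160:260,260:460],(400,184)),cv2.resize(tp[130:222,170:370],(400,184))])
cv2.imwrite('pics/final.png',cv2.vconcat([w,r])); go([.5,-.13,.3],0)
E
```

```text
coarse 56 [[139.  90.]]
coarse -56 [[274.  89.]]
fine 56 [[367. 105.]]
fine 0 [[433. 105.]]
fine -56 [[499. 105.]]
pos [ 0.5412 -0.1348  0.173 ] rpy [1.8e+02 1.0e-01 1.7e+00] w 0.5 t 39.38 F [0.1 0.  0.2]
offset [-0.2749 -0.04   -0.8463] turn [0.     0.0004 0.0096]
```

View pics/final.png

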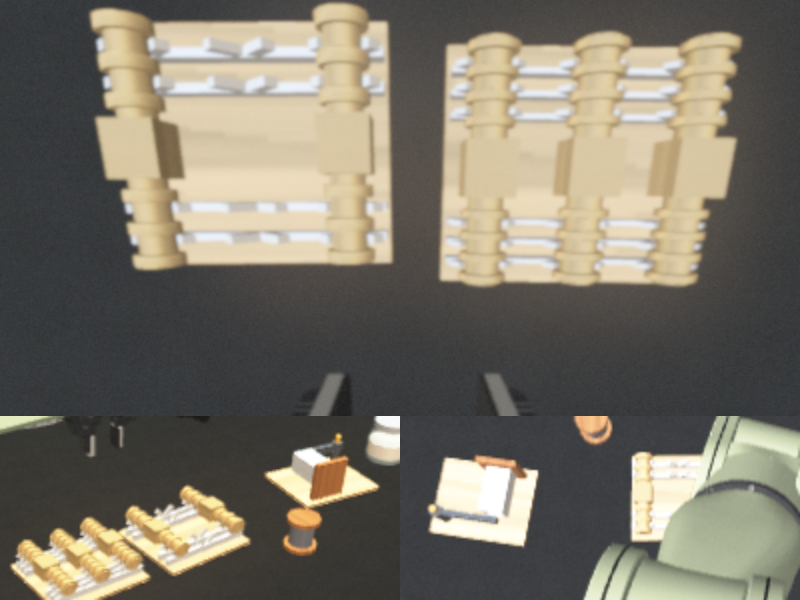

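All five screws sit with the plates between their ridges: coarse at (128,147) and (343,145), fine at (490,168), (597,167) and (703,168). The tube is home and the keeper lies shut in front of it. Handing in.

```bash
python3 -c "
from workcell import job
print(job.finish_job())"
```

```text
the job is handed in; nothing more can be done
None
```

I handed the job in at about 39 s: the tube is home on its spigot, the keeper is shut, and all five screws present (two coarse, three fine) looked fully seated in their own gauges in the last camera view; the hand-in returned no verdict.

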